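Hold the stoppered reference cell down in the photometer's light path

ROBOT

A 7-joint arm with a two-finger parallel gripper is mounted at the origin on the work surface; the furniture and walls round the work are solid. World frame = base frame: x ahead of the robot, y to its left, z up, the work surface at z = 0. Lengths are in m, angles in rad, forces in N, time in s.
With the tool pointing down it reaches from about 0.425 to 0.925 m from the base axis. Payload 6.8 kg.
Tool frame: the origin (TCP) lies midway between the tips of the shut fingers; the grasp point (between the pads) lies 19 mm behind it; z points along the fingers, x is the direction in which the jaws open and shut, and the axes are right-handed (so a half turn about z gives the same grasp; the last joint's range is limited). The gripper opens to 85 mm and grips with 20 to 120 N. Pads are 22 mm wide; open, the fingers measure 114 mm over their backs; the gripper's body (76 mm by 85 mm) begins 54 mm behind the grasp point. The pads swing forward as they close: fully open they stand 13 mm farther back than shut.
Start: joints at [-1.313, 0.477, 0.022, 1.555, -0.011, 1.109, -0.083], TCP at [0.241, 0.63, 0.197] pointing down, gripper open.
Joint ranges: [-2.96, 2.96], [-0.34, 2.1], [-1.41, 1.46], [0.24, 2.44], [-1.37, 4.51], [0.17, 1.92], [-2.96, 2.96]. Speed limits (rad/s): [2.39, 2.39, 3.14, 3.14, 3.14, 3.14, 3.14].

INTERFACE

Orientations are given as a unit quaternion [w, x, y, z].
In Python, from station import bot, imaging, nets gives the robot as it stands. The module is installed in compiled form; this text tells all that it offers.
- The arm moves only by the tool apply_moves, never from a script. Its argument "moves" is text: rows parted by semicolons, each of 7 numbers parted by spaces: the gripper command: -1 is fully open, 1 is shut, values between are in proportion, then the shift along the tool's x, y, z normalised to -1 to 1, where 1 is 120 mm, then the turn, a rotation vector about the tool's x, y, z normalised to -1 to 1, where 1 is 4 degrees. In form: hand dx dy dz rx ry rz; .... A call has 1 to 12 rows; each row shifts and turns the commanded pose from where the row before left it, along the tool's axes as they then stand; what a row does not reach is not made up. A row lasts 1/12 s, in which the tool goes at most 41.7 mm and 7.16 degrees, less where a joint would pass 70% of its speed; a pose out of reach is approached as far as the arm can. A call with a number of a shift or a turn outside -1 to 1 is refused whole. A call with a gripper value outside its range is refused whole. The fingers move at their own pace and stop on an object; "force" is the grip in N (left out, the last holds). Time passes only in rows, so rows that do not move let the fingers close. It gives the time, the measured TCP pose, the force and the opening at its end, in the units of the state.
- bot.get_obs(): the state, without advancing time (a new reading comes with each control period).
- imaging.read_camera(name): name is "scene" or "top" or "wrist"; returns a dict with "image" (480x640x3 uint8, red, green, blue), "fx", "fy", "cx", "cy" (pixels), "view" (4x4, takes a point from world to camera coordinates); the wrist camera has in their place "mount" (4x4, takes a point from camera to tool coordinates, whose origin is the TCP and whose axes are the tool frame's). Camera axes: x right, y down, z forward; pixel columns grow to the right and rows downward; lengths in m; the calibration is good to about 2 mm. A picture is of the moment at which its call begins: read the wrist's pose just before it. There is no depth.
- bot.hand_in(): hands the job in, once; it reports no verdict.
Trained networks look in a picture, given as the dict that the camera call returned (one of the last four; its "shot" number tells which), for a name from the list of things; names that differ only in an ending like _2 or _b are one class to them, and where a whole thing is asked for, a point or a joint stands for the part that bears it (a point fixed in the world has none). Each returns a list of dicts, best first, with "score" (0 to 1); they miss things now and then, are a little off and sometimes report something else, mostly with a low value. They report only what shows in the picture. A call takes as long as a camera call. They do not tell look-alikes from the thing itself.
- nets.spot_in(picture, name): "rect" ([left, top, right, bottom] in pixels, round what is visible of it).
- nets.outline_of(picture, name): "region" (480x640 bool, what is visible of it) and "rect" ([left, top, right, bottom] in pixels, round what is visible of it).
- nets.spot_point(picture, name): "location" ([column, row] in pixels: a listed point, or the origin of a listed thing).
The state is a dict: "t": time; "q": joint angles; "joint_vel": joint speeds; "joint_torque": joint torques, N m; "eef_pos": TCP position; "tool_rot": TCP orientation; "contact_force": force on the tool from outside, world axes, zero at the start; "torque": the same for the moment, N m; "gripper_width": opening from 0.0 (shut) to 1.0 (fully open).
Only numpy, scipy, OpenCV 4.12 (cv2) and the standard library are available. Lean on these libraries where they do the work, as an engineer would, in place of code of your own. Each camera call takes 0.05 s, during which the arm holds its last target.

TASK

Check the open photometer with its reference cell: swing the dust cover off the cell slot, right round to its stop, then take the stoppered glass cell from the rack by its two frosted broad sides only, never touching the clear end windows. Lower it upright, long way along the light beam, into the slot and push it fully down on the sprung lift, so that the beam passes through its windows; finish there, still gripping the cell and holding it down, because the lift pushes it out of the beam when it is let go. Leave the two open cells in the rack and do not disturb the timer, forceps and marker.

Things in the scene. Friction and masses are not known exactly. Their poses are not given: they have to be found in the camera images.
- photometer: open cell photometer, fixed: base plate 80 x 236 x 8 mm; black cell block in the middle (46 x 68 mm, top at z = 58 mm); finned lamp at +y (from y = 68 mm on, top z = 70 mm; thin barrel before it, top z = 60 mm); grey detector head with display at -y (70 x 60 mm, y = -53 to -113 mm, top z = 70 mm). Origin: middle of its underside; x across the slot (display faces -x), y along beam and slot, z up
- slot_mouth (a point): centre of the slot's mouth in the top face of the block, 58 mm above the worktop, right above the photometer's origin; axes as the photometer's. The slot is 15.5 mm wide in x, 45.5 mm long in y and 22 mm deep to the lift when that is fully down; 2.5 mm chamfer round the mouth
- beam (a point): middle of the light path in the slot: 7 mm below the block's top, 15 mm above the lift's top when that is fully down; the beam runs along y; axes as the photometer's
- lift (a joint): sprung lift, the plate at the bottom of the slot: 0 = up (12 mm below the block's top; it always starts there), 0.010 m = fully down on its stop (22 mm below the top). Its spring pushes up with 2 N at the top and 5 N fully down; it has no latch
- cover (a joint): dust cover, steel plate 38 x 66 x 3.5 mm on the block (top face at z = 62.5 mm) that swings level about an upright screw: 0 = closed over the slot, 1.7 rad = fully open on its stop, over the lamp's barrel; opens anticlockwise seen from above, turns easily, stays where it is left; starts shut or nearly so
- cover_knob (a point): middle of the cover's upright round knob, 12 mm in diameter, from z = 62.5 to 82.5 mm (this point is 10 mm above the plate); it goes round with the cover, on a circle of 53 mm about the pivot
- cover_pivot (a point): the cover's pivot, on the underside of the plate 59 mm above the worktop, at x = -17 mm, y = +29 mm in the photometer's frame
- cell_rack: grey plastic rack, fixed to the worktop: 40 x 190 x 22 mm, long along its y, with three slots in a row end to end, 60 mm apart, each 15.5 x 45.5 mm and 16 mm deep (slot floor 6 mm above the worktop); origin: middle of its underside, on the worktop
- ref_cell: reference cell: glass, 12.5 (x) x 42.5 (y) x 45 mm high, with a round white stopper 11 mm in diameter standing 13 mm above the middle of the glass; 50 g; the only cell with a stopper. Upright in one of the rack's slots (underside 6 mm above the worktop), long way along the rack; origin: centre of its underside. Broad sides (normal to x) frosted, narrow ends (normal to y) clear windows
- ref_cell_optic (a point): point inside the reference cell, on its centre line 15 mm above its underside, where the beam should pass; axes as the cell's
- ref_cell_side_a: frosted broad side of the reference cell facing the cell's +x: 38.5 mm long, 45 mm high, 2 mm thick; origin at the middle of its lower edge
- ref_cell_side_b: frosted broad side of the reference cell facing the cell's -x: 38.5 mm long, 45 mm high, 2 mm thick; origin at the middle of its lower edge
- ref_cell_windows: the two clear end windows of the reference cell, each 12.5 mm wide, 2 mm thick and 45 mm high, their outer faces at y = +21.25 and -21.25 mm; origin and axes as the cell's
- blank_cell_1: open empty cell of the same glass, 12.5 x 42.5 x 45 mm, without stopper, in another slot of the rack; stays there; origin: centre of its underside
- blank_cell_2: a second open empty cell like it, in the remaining slot of the rack; stays there; origin: centre of its underside
- timer: bench timer 68 x 62 x 18 mm lying on the worktop; stays there; origin: centre of its underside
- forceps: steel forceps 137 mm long, 5 mm thick, lying on the worktop; stay there; origin: centre of the underside
- marker: felt marker 128 mm long, 13 mm thick, lying on the worktop; stays there; origin: centre of the underside
Things that resemble listed ones, but are neither listed nor needed, are in the scene too. Leave any blue or pink look-alike of the photometer alone. What is shaped like the ref_cell but brown is not meant.

How it is judged:
By the outcome, as a careful person would: the job done as asked, in the order asked, and still so for the second after the job is handed in, while the arm keeps its last pose, push and grip.
It also fails if it takes over 51 s, if anything falls off the work surface, if the arm or the gripper's body presses on something with over 40 N, if the wrist force passes 120 N, or if a joint passes its speed limit or range.

## Working session

There is one attempt and no reset: what is moved stays moved. The work goes in short steps, Python scripts to look and compute and a tool call to move; the robot and the scene stay as the last step left them, time stands still between calls to the robot, and variables do not carry over. Pictures are saved under pics/ and viewed, and the job is handed in when it is done.

Besides the shell and the picture viewer there is one more tool, called after "Call:" as a command line: name --argument value ..., lists and objects as JSON in quotes. apply_moves: Moves the arm, as the interface text tells. Scaled input: -1 to 1 covers 120 mm each way for a shift and 4 degrees each way for a turn. Its arguments: {"type":"object","properties":{"moves":{"type":"string"},"force":{"type":"number"}},"required":["moves"]}

```bash
mkdir -p pics; ls
cat > look.py <<'E'
import sys,cv2,numpy as np
from station import bot,imaging,nets
def save(p,n): cv2.imwrite('pics/'+n+'.png',p['image'][:,:,::-1])
E
python3 - <<'E'
from look import *
o=bot.get_obs();print({k:np.round(v,3) for k,v in o.items()})
for c in ['scene','top']:
    p=imaging.read_camera(c);save(p,c+'0')
    print(c,p['fx'],p['cx'],p['cy'],np.round(p['view'],3).tolist())
    for n in ['photometer','slot_mouth','cover_knob','cover_pivot','cell_rack','ref_cell','blank_cell_1','timer','forceps','marker']:
        print(n,[(np.round(d['location']).tolist(),round(d['score'],2)) for d in nets.spot_point(p,n)[:4]])
E
```

```text
pics
{'t': np.float64(0.0), 'q': array([-1.313,  0.478,  0.022,  1.556, -0.011,  1.109, -0.083]), 'joint_vel': array([ 0.001, -0.   , -0.   , -0.   , -0.   ,  0.002, -0.   ]), 'joint_torque': array([-0.0000e+00, -5.9644e+01,  1.6080e+00, -2.8121e+01,  1.2000e-02,
        9.0000e-03, -0.0000e+00]), 'eef_pos': array([0.241, 0.63 , 0.196]), 'tool_rot': array([ 0.001,  0.824,  0.567, -0.001]), 'contact_force': array([-0.507, -0.021,  0.371]), 'torque': array([-0.043,  0.026, -0.017]), 'gripper_width': np.float64(0.997)}
scene 586.5478300845706 326.2325648408897 236.6075131331085 [[0.723, -0.691, -0.02, -0.294], [-0.388, -0.381, -0.839, 0.265], [0.572, 0.614, -0.544, 1.189], [0.0, 0.0, 0.0, 1.0]]
photometer [([300.0, 241.0], 0.92), ([225.0, 269.0], 0.92), ([229.0, 194.0], 0.73), ([307.0, 216.0], 0.67)]
slot_mouth [([302.0, 222.0], 0.94), ([221.0, 249.0], 0.85), ([226.0, 183.0], 0.81), ([416.0, 275.0], 0.24)]
cover_knob [([226.0, 246.0], 0.78), ([308.0, 217.0], 0.62), ([228.0, 177.0], 0.51), ([376.0, 230.0], 0.48)]
cover_pivot [([289.0, 224.0], 0.76), ([217.0, 176.0], 0.64), ([209.0, 244.0
[... 485 characters left out ...]
0.87), ([159.0, 217.0], 0.65), ([418.0, 204.0], 0.64), ([268.0, 310.0], 0.55)]
slot_mouth [([283.0, 222.0], 0.88), ([151.0, 217.0], 0.86), ([419.0, 201.0], 0.15)]
cover_knob [([293.0, 216.0], 0.83), ([270.0, 312.0], 0.68), ([417.0, 205.0], 0.23)]
cover_pivot [([253.0, 322.0], 0.79), ([141.0, 223.0], 0.78), ([271.0, 232.0], 0.76), ([286.0, 224.0], 0.3)]
cell_rack [([393.0, 203.0], 0.82)]
ref_cell [([418.0, 203.0], 0.53), ([402.0, 235.0], 0.41), ([292.0, 216.0], 0.4)]
blank_cell_1 [([394.0, 199.0], 0.53), ([371.0, 199.0], 0.42)]
timer [([487.0, 260.0], 0.55)]
forceps [([427.0, 271.0], 0.67), ([392.0, 203.0], 0.63), ([415.0, 205.0], 0.52), ([395.0, 202.0], 0.49)]
marker [([324.0, 158.0], 0.48)]
```

View pics/scene0.png

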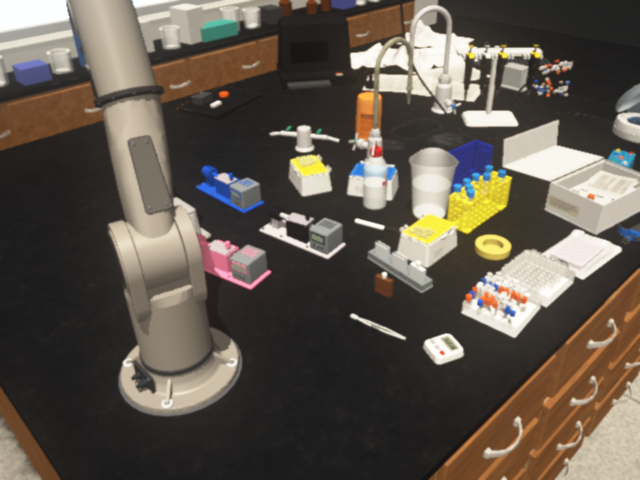

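View pics/top0.png

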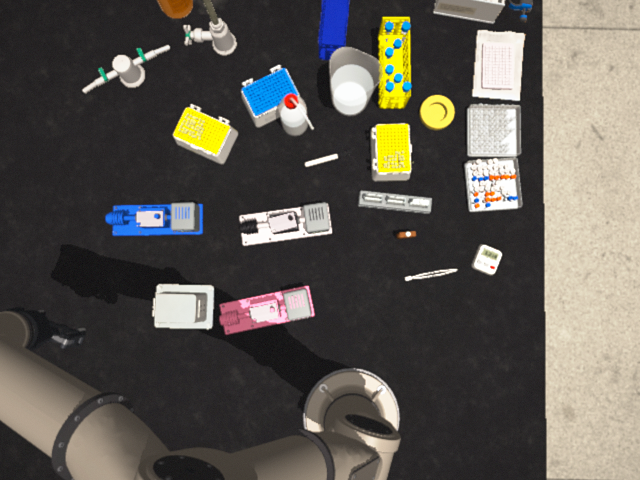

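The white photometer is at about (286,223) in the top view, with its display head to the right. The rack is at (395,202), and the brown decoy lies at (405,234). Next I'll zoom in and locate them.

```bash
cat >> look.py <<'E'
def ray(p,u,v,z):
    R=p['view'][:3,:3];t=p['view'][:3,3];c=-R.T@t
    d=R.T@np.array([(u-p['cx'])/p['fx'],(v-p['cy'])/p['fy'],1]);return c+d*(z-c[2])/d[2]
def proj(p,X):
    c=p['view'][:3,:3]@np.array(X)+p['view'][:3,3];return np.array([p['fx']*c[0]/c[2]+p['cx'],p['fy']*c[1]/c[2]+p['cy']])
def rect(p,n,mid):
    r=nets.outline_of(p,n)
    for d in r:
        a=d['rect']
        if a[0]-5<mid[0]<a[2]+5 and a[1]-5<mid[1]<a[3]+5:
            return d
E
python3 - <<'E'
from look import *
p=imaging.read_camera('top')
im=p['image'][:,:,::-1]
a=cv2.resize(im[180:260,225:345],None,fx=6,fy=6,interpolation=cv2.INTER_CUBIC)
b=cv2.resize(im[180:260,345:465],None,fx=6,fy=6,interpolation=cv2.INTER_CUBIC)
cv2.imwrite('pics/ph1.png',a);cv2.imwrite('pics/rk1.png',b)
s=imaging.read_camera('scene')
c=cv2.resize(s['image'][230:300,350:450,::-1],None,fx=7,fy=7,interpolation=cv2.INTER_CUBIC);cv2.imwrite('pics/rks.png',c)
for n,m in (('photometer',(286,224)),('cell_rack',(395,203))):
    d=rect(p,n,m)
    if d is None: print(n,None);continue
    ys,xs=np.nonzero(d['region']);r=cv2.minAreaRect(np.c_[xs,ys].astype(np.float32));print(n,d['rect'],d['score'],r)
    bx=cv2.boxPoints(r); print([np.round(ray(p,u,v,0.02),3).tolist() for u,v in bx], ray(p,*r[0],0.0).round(3), ray(p,*r[0],0.022).round(3))
for n,u,v,z in (('slot',283,222,.06),('knob',293,216,.0825),('pivot',271,232,.0625),('timer',487,260,.018)):
    print(n,ray(p,u,v,z).round(3))
E
```

```text
photometer [239.9, 202.4, 330.4, 243.1] 0.73 ((284.7399597167969, 223.17999267578125), (31.678386688232422, 90.79251861572266), 81.8698959350586)
[[0.514, 0.306, 0.02], [0.553, 0.073, 0.02], [0.472, 0.059, 0.02], [0.432, 0.291, 0.02]] [0.495 0.184 0.   ] [0.492 0.182 0.022]
cell_rack [356.1, 191.5, 434.2, 215.5] 0.75 ((394.7372741699219, 201.7985382080078), (72.55626678466797, 16.407482147216797), 6.519801616668701)
[[0.543, -0.006, 0.02], [0.586, -0.01, 0.02], [0.569, -0.199, 0.02], [0.526, -0.194, 0.02]] [ 0.559 -0.105  0.   ] [ 0.555 -0.102  0.022]
slot [0.491 0.184 0.06 ]
knob [0.504 0.158 0.083]
pivot [0.465 0.213 0.062]
timer [ 0.41  -0.343  0.018]
```

View pics/ph1.png

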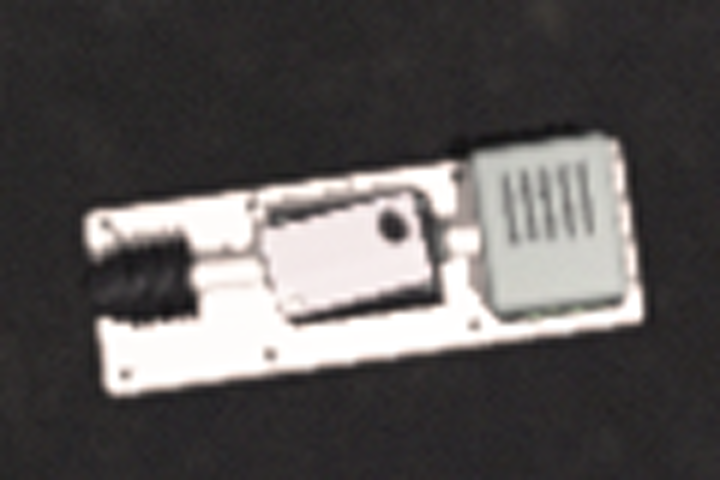

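View pics/rk1.png

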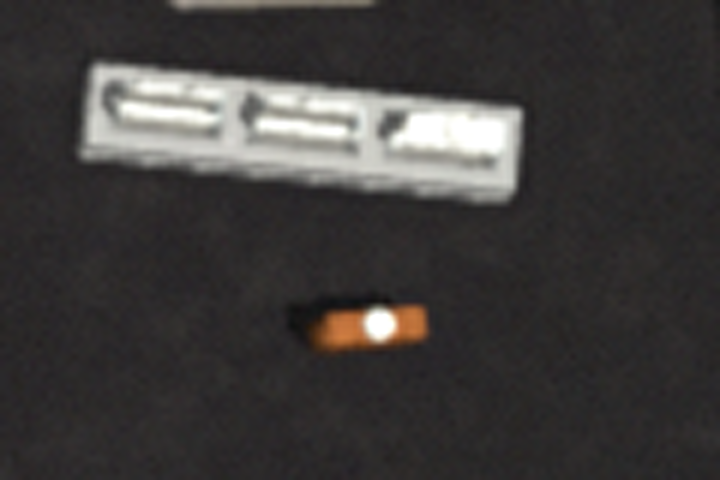

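View pics/rks.png

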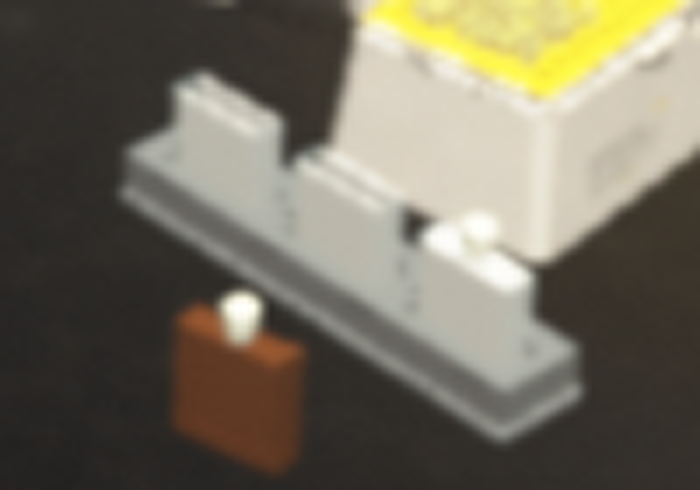

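The stoppered (white-topped) cell is in the right-hand rack slot, about (420,202) in the top view. The open cells are in the other two slots. Next is the wrist camera mount, then a first plan.

```bash
cat >> look.py <<'E'
from scipy.spatial.transform import Rotation as Ro
def pose():
    o=bot.get_obs();q=o['tool_rot'];return np.array(o['eef_pos']),Ro.from_quat([q[1],q[2],q[3],q[0]]).as_matrix(),o
def Rdown(deg):
    a=np.radians(deg);return np.array([[np.cos(a),np.sin(a),0],[np.sin(a),-np.cos(a),0],[0,0,-1]])
def plan(target,yaw,n,R=None,P=None):
    p,R0,o=pose()
    R=R0 if R is None else R; P=p if P is None else np.array(P)
    G=Rdown(yaw); rv=Ro.from_matrix(R.T@G).as_rotvec()
    step=Ro.from_rotvec(rv/n).as_matrix()
    rows=[];d=(np.array(target)-P)/n
    Rc=R.copy()
    for i in range(n):
        rows.append(np.r_[Rc.T@d/0.12,np.degrees(rv/n)/4]);Rc=Rc@step
    return rows
def show(rows,g):
    print('; '.join(f'{g} '+' '.join(f'{x:.3f}'.rstrip('0').rstrip('.') if abs(x)>=.0005 else '0' for x in r) for r in rows))
def wcam():
    p,R,o=pose();c=imaging.read_camera('wrist');M=np.array(c['mount']);T=np.eye(4);T[:3,:3]=R;T[:3,3]=p
    c['view']=np.linalg.inv(T@M);return c,p,R,o
def yawof(R): return np.degrees(np.arctan2(R[1,0],R[0,0]))
E
python3 - <<'E'
from look import *
c,p,R,o=wcam();print(np.round(c['mount'],3).tolist(),c['fx'],c['cx'],c['cy'],p,yawof(R))
show(plan((.43,.17,.27),40,18),-1)
E
```

```text
[[1.0, 0.0, -0.001, -0.001], [-0.0, 0.948, 0.319, -0.083], [0.001, -0.319, 0.948, -0.176], [0.0, 0.0, 0.0, 1.0]] 387.4203796860834 313.629779354053 233.40860046051876 [0.24143599 0.6303315  0.19670172] 69.03723643815249
-1 -0.168 0.158 -0.034 0 0 0.403; -1 -0.163 0.162 -0.034 0 0 0.403; -1 -0.159 0.167 -0.034 0 0 0.403; -1 -0.154 0.171 -0.034 0 0 0.403; -1 -0.149 0.176 -0.034 0 0 0.403; -1 -0.144 0.18 -0.034 0 0 0.403; -1 -0.139 0.184 -0.034 0 0 0.403; -1 -0.134 0.188 -0.034 0 0 0.403; -1 -0.128 0.191 -0.034 0 0 0.403; -1 -0.123 0.195 -0.034 0 0 0.403; -1 -0.117 0.198 -0.034 0 0 0.403; -1 -0.112 0.201 -0.034 0 0 0.403; -1 -0.106 0.204 -0.034 0 0 0.403; -1 -0.1 0.207 -0.034 0 0 0.403; -1 -0.094 0.21 -0.034 0 0 0.403; -1 -0.088 0.213 -0.034 0 0 0.403; -1 -0.082 0.215 -0.034 0 0 0.403; -1 -0.076 0.217 -0.034 0 0 0.403
```

Run:
```python
from look import *
show(plan((.485,.18,.24),40,16),-1)
```

```text
-1 -0.174 0.202 -0.023 0 0 0.454; -1 -0.167 0.208 -0.023 0 0 0.454; -1 -0.161 0.213 -0.023 0 0 0.454; -1 -0.154 0.218 -0.023 0 0 0.454; -1 -0.147 0.223 -0.023 0 0 0.454; -1 -0.14 0.227 -0.023 0 0 0.454; -1 -0.132 0.232 -0.023 0 0 0.454; -1 -0.125 0.236 -0.023 0 0 0.454; -1 -0.117 0.239 -0.023 0 0 0.454; -1 -0.11 0.243 -0.023 0 0 0.454; -1 -0.102 0.246 -0.023 0 0 0.454; -1 -0.094 0.25 -0.023 0 0 0.454; -1 -0.086 0.252 -0.023 0 0 0.454; -1 -0.078 0.255 -0.023 0 0 0.454; -1 -0.07 0.257 -0.023 0 0 0.454; -1 -0.062 0.259 -0.023 0 0 0.454
```

Call:
apply_moves --moves "0.5 -0.17 0.2 -0.02 0 0 0.45; 0.5 -0.17 0.21 -0.02 0 0 0.45; 0.5 -0.16 0.21 -0.02 0 0 0.45; 0.5 -0.15 0.22 -0.02 0 0 0.45; 0.5 -0.15 0.22 -0.02 0 0 0.45; 0.5 -0.14 0.23 -0.02 0 0 0.45; 0.5 -0.13 0.23 -0.02 0 0 0.45; 0.5 -0.12 0.24 -0.02 0 0 0.45; 0.5 -0.12 0.24 -0.02 0 0 0.45; 0.5 -0.11 0.24 -0.03 0 0 0.45; 0.5 -0.1 0.25 -0.03 0 0 0.45; 0.5 -0.09 0.25 -0.03 0 0 0.45" --force 25

```text
t: 2.35
eef_pos: [0.4263, 0.2922, 0.2296]
tool_rot: [-0.0, 0.916, 0.402, 0.0]
contact_force: [0.5, -0.6, 0.1]
gripper_width: 0.249
```

Call:
apply_moves --moves "0.5 -0.09 0.25 -0.03 0 0 0.45; 0.5 -0.08 0.25 -0.03 0 0 0.45; 0.5 -0.07 0.26 -0.03 0 0 0.45; 0.5 -0.06 0.26 -0.03 0 0 0.45; 0.5 0 0 0 0 0 0; 0.5 0 0 0 0 0 0"

```text
t: 2.85
eef_pos: [0.4873, 0.1794, 0.244]
tool_rot: [0.0, 0.94, 0.342, 0.0]
contact_force: [-0.2, 0.2, -0.2]
gripper_width: 0.251
```

Run:
```python
from look import *
c,p,R,o=wcam();save(c,'w1');print(p,yawof(R),o['q'].round(2),o['gripper_width'])
for n in ['photometer','slot_mouth','cover_knob','cover_pivot','beam','lift']:
    print(n,[(np.round(d['location'],1).tolist(),round(d['score'],2)) for d in nets.spot_point(c,n)[:4]])
```

```text
[0.48732385 0.17940945 0.24395719] 39.99446364941283 [-0.77  0.17  0.34  1.89 -0.06  1.09  0.29] 0.2510768333412212
photometer [([317.3, 179.0], 0.75), ([320.6, 155.3], 0.28)]
slot_mouth [([318.2, 193.8], 0.71)]
cover_knob [([126.9, 0.0], 0.91), ([316.7, 219.2], 0.64)]
cover_pivot [([316.6, 155.5], 0.7)]
beam [([318.6, 190.4], 0.91)]Traceback (most recent call last):
  File "<stdin>", line 4, in <module>
ValueError: it knows: beam, blank_cell, cell_rack, cover_knob, cover_pivot, forceps, marker, photometer, ref_cell, ref_cell_optic, ref_cell_side, ref_cell_windows, slot_mouth, timer
```

View pics/w1.png

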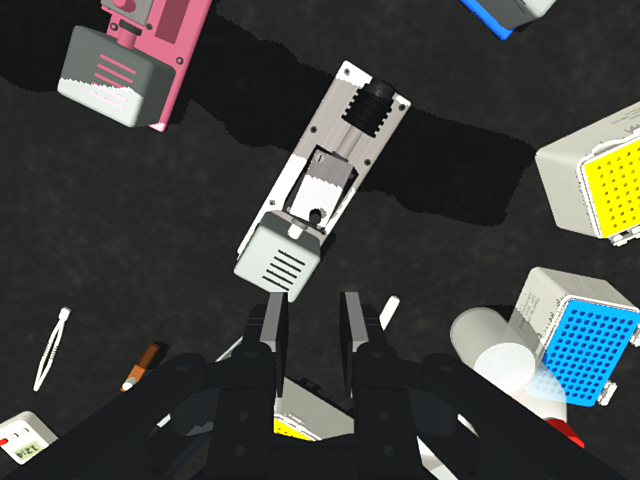

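The wrist view shows the real photometer: lamp at (370,110), cover pivot screw at (320,157), knob at (316,214), and detector at (280,255). Corners of the base plate are at (344,61) and (411,103).

Run:
```python
from look import *
c,p,R,o=wcam()
im=c['image'][:,:,::-1]
cv2.imwrite('pics/w1z.png',cv2.resize(im[50:310,225:425],None,fx=3,fy=3,interpolation=cv2.INTER_CUBIC)[:780][::1][:600])
cv2.imwrite('pics/w1z2.png',cv2.resize(im[140:260,260:380],None,fx=5,fy=5,interpolation=cv2.INTER_CUBIC))
for n,u,v,z in (('cornerA',344,61,.008),('cornerB',411,103,.008),('cornerC',237,258,.008),('pivot',320,157,.0645),('knobtop',316.5,217,.0825),('knobmid',316.5,215,.0725),('slot',318.2,193.8,.058),('beam',318.6,190.4,.051),('orig',317.3,179,0)):
    print(n,ray(c,u,v,z).round(4))
```

```text
cornerA [0.4287 0.2931 0.008 ]
cornerB [0.5059 0.3079 0.008 ]
cornerC [0.4735 0.0592 0.008 ]
pivot [0.4658 0.2128 0.0645]
knobtop [0.4967 0.1716 0.0825]
knobmid [0.4974 0.1709 0.0725]
slot [0.4877 0.1848 0.058 ]
beam [0.4869 0.1865 0.051 ]
orig [0.4852 0.1871 0.    ]
```

View pics/w1z.png

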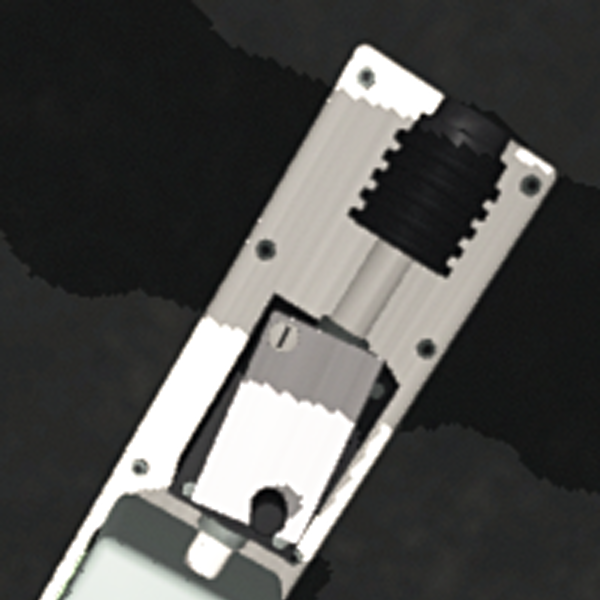

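View pics/w1z2.png

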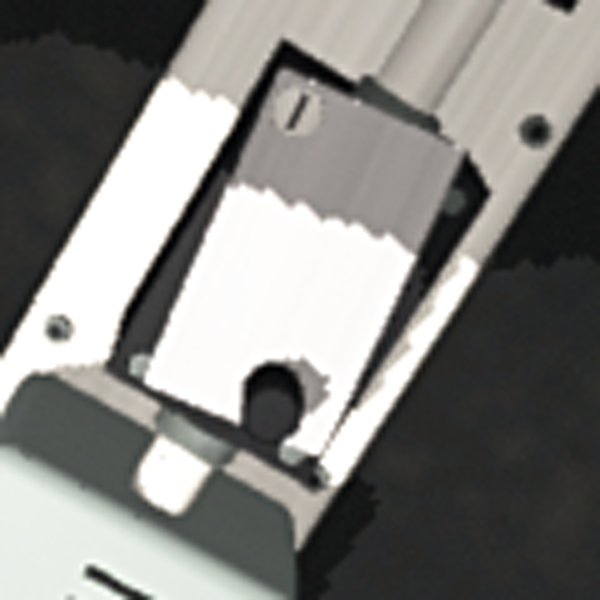

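```bash
cat > fit.py <<'E'
from look import *
from scipy.optimize import least_squares
def fit(c,pts,x0=(.487,.185,np.radians(9)),fz=False):
    def f(x):
        a=x[2];Rz=np.array([[np.cos(a),-np.sin(a),0],[np.sin(a),np.cos(a),0],[0,0,1]])
        return np.concatenate([proj(c,Rz@np.array(P)+[x[0],x[1],x[3] if fz else 0])-uv for P,uv in pts])
    r=least_squares(f,list(x0)+([0] if fz else []));return r.x,r.fun.reshape(-1,2)
E
python3 - <<'E'
from fit import *
c,p,R,o=wcam()
pts=[((-.04,.118,.008),(344.3,65)),((.04,.118,.008),(409.3,108)),((-.023,.034,.058),(316.6,148)),((.023,.034,.058),(358,178)),((-.023,-.034,.058),(283.6,209)),((.023,-.034,.058),(324.4,237)),((-.017,.029,.0625),(319.2,162))]
for fz in (False,True):
    x,r=fit(c,pts,fz=fz);print(x[:2],np.degrees(x[2]),x[3:],r.round(1).tolist())
print(ray(c,314,220,.0825))
a=x[2];k=ray(c,314,220,.0825)[:2]
pv=np.array([x[0]+np.cos(a)*-.017-np.sin(a)*.029,x[1]+np.sin(a)*-.017+np.cos(a)*.029]);d=k-pv;print(pv,k,np.hypot(*d),np.degrees(np.arctan2(d[1],d[0])))
E
```

```text
[0.48989692 0.18383035] 9.899958952433764 [] [[0.9, -3.3], [3.2, -2.5], [0.1, 4.2], [0.8, -0.6], [-2.7, 4.6], [-2.7, -0.7], [0.4, -1.1]]
[0.49156135 0.1830404 ] 9.979989957791545 [-0.01312654] [[0.5, -0.2], [0.7, -1.0], [0.7, 4.3], [0.0, -1.4], [-0.8, 2.7], [-2.1, -3.3], [0.9, -1.3]]
[0.49697024 0.16775635 0.0825    ]
[0.46979276 0.20865541] [0.49697024 0.16775635] 0.04910547815285779 -56.39591227289467
```

Run:
```python
from fit import *
c,p,R,o=wcam()
pts=[((-.04,.118,.008),(344.3,65)),((.04,.118,.008),(409.3,108)),((.023,.034,.058),(358,178)),((.023,-.034,.058),(324.4,237)),((-.017,.029,.0625),(319.2,162))]
for fz in (False,True):
    x,r=fit(c,pts,fz=fz);print(x[:2],np.degrees(x[2]),x[3:],r.round(1).tolist())
    a=x[2];k=ray(c,314,220,.0825)[:2]
    pv=np.array([x[0]+np.cos(a)*-.017-np.sin(a)*.029,x[1]+np.sin(a)*-.017+np.cos(a)*.029]);d=k-pv;print(pv,k,np.hypot(*d),np.degrees(np.arctan2(d[1],d[0])))
for P in ((.023,.034,.058),(-.023,.034,.058),(-.023,-.034,.058),(.023,-.034,.058),(-.04,.118,.008),(.04,-.118,.008)):
    aa=x[2];Rz=np.array([[np.cos(aa),-np.sin(aa),0],[np.sin(aa),np.cos(aa),0],[0,0,1]]);print(P,proj(c,Rz@np.array(P)+[x[0],x[1],0]))
```

```text
[0.49141185 0.18212405] 10.673487952730122 [] [[-0.7, -1.4], [2.1, -1.7], [0.6, 1.0], [-2.0, 1.2], [-0.0, 1.1]]
[0.46933483 0.2074737 ] [0.49706295 0.16751655] 0.04863561000368908 -55.24142401959047
[0.49269952 0.18192155] 10.719201645581954 [-0.00905339] [[-0.7, 0.6], [0.7, -0.9], [0.4, 0.2], [-1.3, -0.8], [0.7, 0.8]]
[0.47060228 0.20725358] [0.49706295 0.16751655] 0.04774095442986182 -56.340569705132935
(0.023, 0.034, 0.058) [359.48681669 179.98387074]
(-0.023, 0.034, 0.058) [317.07750105 155.5345427 ]
(-0.023, -0.034, 0.058) [282.30516038 217.09197871]
(0.023, -0.034, 0.058) [323.27793093 239.17962074]
(-0.04, 0.118, 0.008) [344.2987334   64.71246972]
(0.04, -0.118, 0.008) [299.10833574 290.13174597]
```

Run:
```python
from look import *
show(plan((.498,.1655,.11),34.5,6),.5)
```

```text
0.5 -0.002 0.028 0.185 0 0 0.242; 0.5 -0.002 0.028 0.185 0 0 0.242; 0.5 -0.001 0.028 0.185 0 0 0.242; 0.5 -0.001 0.028 0.185 0 0 0.242; 0.5 0 0.028 0.185 0 0 0.242; 0.5 0 0.028 0.185 0 0 0.242
```

Call:
apply_moves --moves "0.5 0 0.028 0.185 0 0 0.24; 0.5 0 0.028 0.185 0 0 0.24; 0.5 0 0.028 0.185 0 0 0.24; 0.5 0 0.028 0.185 0 0 0.24; 0.5 0 0.028 0.185 0 0 0.24; 0.5 0 0.028 0.185 0 0 0.24; 0.5 0 0 0 0 0 0; 0.5 0 0 0 0 0 0"

```text
t: 3.97
eef_pos: [0.4979, 0.1651, 0.1097]
tool_rot: [0.0, 0.955, 0.297, -0.001]
contact_force: [-0.0, -0.4, 0.8]
gripper_width: 0.252
```

Run:
```python
from look import *
c,p,R,o=wcam();save(c,'w2');print(p,yawof(R),o['contact_force'])
print([(np.round(d['location'],1).tolist(),round(d['score'],2)) for d in nets.spot_point(c,'cover_knob')[:4]])
print(proj(c,p))
```

```text
[0.49793816 0.16513563 0.10974436] 34.50599847908488 [-0.01637436 -0.4033442   0.75116334]
[([317.3, 250.3], 0.85)]
[315.80930683 276.88516095]
```

View pics/w2.png

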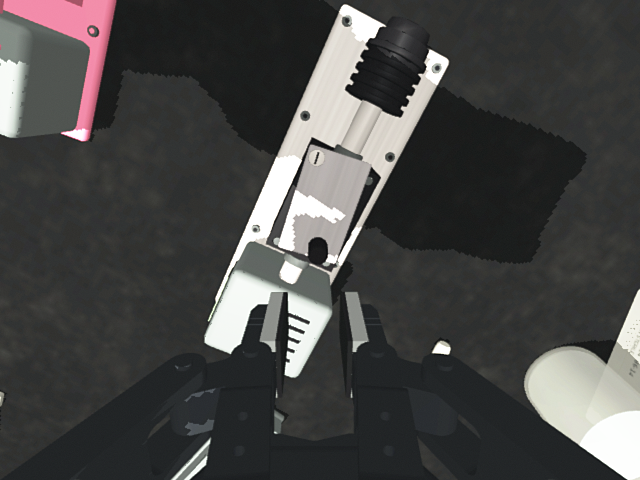

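Run:
```python
from fit import *
c,p,R,o=wcam()
im=c['image'][:,:,::-1]
cv2.imwrite('pics/w2z.png',cv2.resize(im[130:280,240:400],None,fx=4,fy=4,interpolation=cv2.INTER_CUBIC))
print(ray(c,317.3,250.3,.0725),ray(c,318,246,.0825),ray(c,316,157,.0625))
```

```text
[0.50083608 0.16594752 0.0725    ] [0.49740028 0.17143555 0.0825    ] [0.46975135 0.20968606 0.0625    ]
```

View pics/w2z.png

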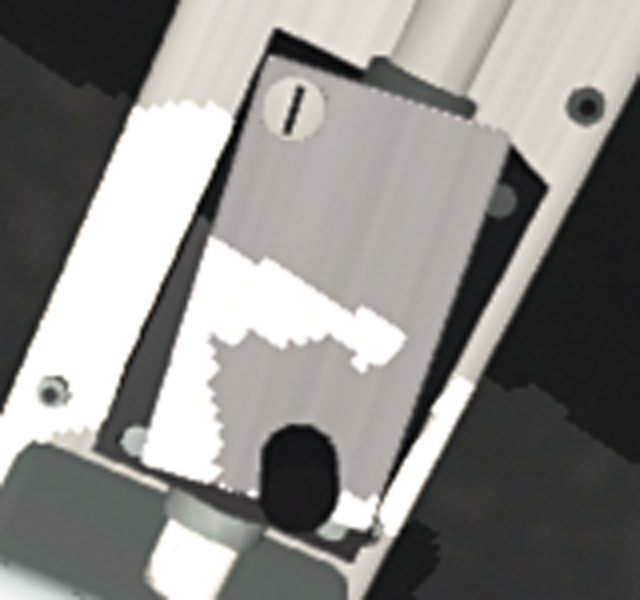

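Run:
```python
from fit import *
c,p,R,o=wcam()
k=ray(c,314.8,253.8,.0825);pv=ray(c,313.3,157,.0625);d=(k-pv)[:2];print(k,pv,np.hypot(*d),np.degrees(np.arctan2(d[1],d[0])))
# block top right corners, plate corners
pts=[((.023,.034,.058),(240+547/4,130+188/4)),((.023,-.034,.058),(240+358/4,130+560/4)),((-.017,.029,.0625),(313.3,157)),((-.04,.118,.008),(344,5)),((.04,.118,.008),(449,64))]
x,r=fit(c,pts);print(x[:2],np.degrees(x[2]),r.round(1).tolist())
```

```text
[0.49889142 0.16654531 0.0825    ] [0.46873407 0.2089087  0.0625    ] 0.05200117707141018 -54.55396505306691
[0.49051838 0.18288274] 8.573827441783266 [[1.3, 1.4], [-2.3, 2.0], [1.0, 0.5], [-1.1, -2.2], [0.8, -1.2]]
```

Call:
apply_moves --moves "0.5 0.004 0 0.1 0 0 0; 0.5 0.004 0 0.1 0 0 0; 0.5 0 0 0.11 0 0 0; 0.57 0 0 0 0 0 0; 0.57 0 0 0 0 0 0"

```text
t: 4.58
eef_pos: [0.4996, 0.1662, 0.0737]
tool_rot: [-0.0, 0.955, 0.297, 0.0]
contact_force: [-0.4, -0.2, -0.0]
gripper_width: 0.217
```

Call:
apply_moves --moves "0.57 0.03 -0.001 0 0 0 -1; 0.57 0.03 -0.001 0 0 0 -1; 0.57 0.03 -0.001 0 0 0 -1; 0.57 0.03 -0.001 0 0 0 -1; 0.57 0.03 -0.001 0 0 0 -1"

```text
t: 5.0
eef_pos: [0.5134, 0.179, 0.0747]
tool_rot: [0.0, 0.888, 0.459, 0.001]
contact_force: [0.0, 0.2, 0.1]
gripper_width: 0.214
```

Run:
```python
from look import *
c,p,R,o=wcam();save(c,'w3');print(p,yawof(R),o['contact_force'])
```

```text
[0.51341357 0.17895694 0.07472484] 54.67397162867522 [0.03843846 0.1715182  0.07253761]
```

View pics/w3.png

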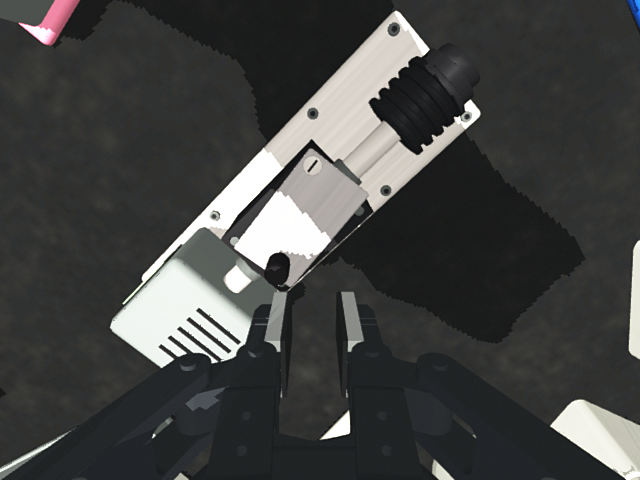

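Run:
```python
from look import *
c,p,R,o=wcam()
cv2.imwrite('pics/w3z.png',cv2.resize(c['image'][130:310,200:400,::-1],None,fx=4,fy=4,interpolation=cv2.INTER_CUBIC)[:,:])
k=ray(c,278,269,.0825);pv=ray(c,312,164,.0625);d=(k-pv)[:2];print(k,pv,np.hypot(*d),np.degrees(np.arctan2(d[1],d[0])))
print(R.T@(k-p))
# finger tip pixel -> test: proj of tool points
for z in (0,-.01,-.02):
  for x in (-.009,.009): print(x,z,proj(c,p+R@np.array([x,-.011,z])).round(1))
```

```text
[0.49698903 0.16972365 0.0825    ] [0.4681731  0.20964847 0.0625    ] 0.04923767420619844 -54.179957495919275
[-0.01784959 -0.00809295 -0.00775453]
-0.009 0 [297.3 257.1]
0.009 0 [334.  257.2]
-0.009 -0.01 [296.4 265.2]
0.009 -0.01 [335.  265.3]
-0.009 -0.02 [295.4 274.2]
0.009 -0.02 [336.2 274.3]
```

View pics/w3z.png

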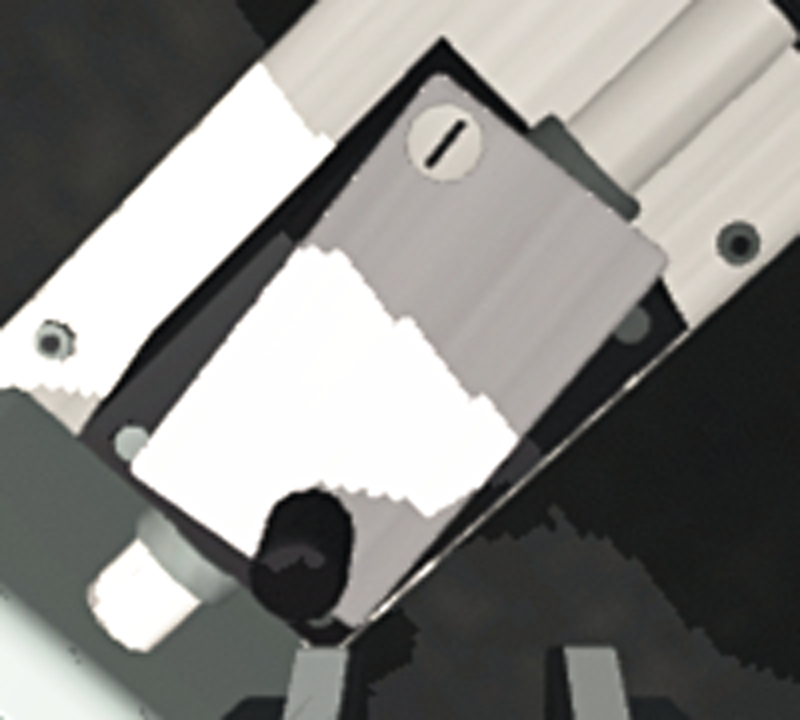

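The cover hasn't moved. The half-open fingertips stand too far back and passed over the knob. I'll shut the fingers so the tips are at the TCP, and push the knob from behind.

Run:
```python
from look import *
p,R,o=pose()
show(plan((.4767,.1512,.105),34.5,6),1)
```

```text
1 -0.061 -0.019 -0.042 0.002 -0.007 0.835; 1 -0.062 -0.015 -0.042 0.002 -0.007 0.835; 1 -0.063 -0.012 -0.042 0.002 -0.007 0.835; 1 -0.064 -0.008 -0.042 0.002 -0.007 0.835; 1 -0.064 -0.004 -0.042 0.002 -0.007 0.835; 1 -0.064 -0.001 -0.042 0.002 -0.007 0.835
```

Call:
apply_moves --moves "0.57 0 0 -0.13 0 0 0; 0.57 0 0 -0.12 0 0 0; 1 -0.06 -0.02 0 0 0 0.83; 1 -0.06 -0.015 0 0 0 0.84; 1 -0.063 -0.012 0 0 0 0.84; 1 -0.064 -0.008 0 0 0 0.84; 1 -0.064 -0.004 0 0 0 0.84; 1 -0.066 0 0 0 0 0.84; 1 0 0 0 0 0 0; 1 0 0 0 0 0 0"

```text
t: 5.93
eef_pos: [0.4758, 0.1508, 0.1038]
tool_rot: [-0.0, 0.955, 0.295, 0.001]
contact_force: [-0.5, 0.4, 0.1]
gripper_width: 0.007
```

Run:
```python
from look import *
c,p,R,o=wcam();save(c,'w4');print(p,yawof(R),o['contact_force'],o['gripper_width'])
```

```text
[0.47580996 0.15076263 0.10384192] 34.36232048343084 [-0.45812746  0.42280999  0.09724412] 0.007266010593328117
```

View pics/w4.png

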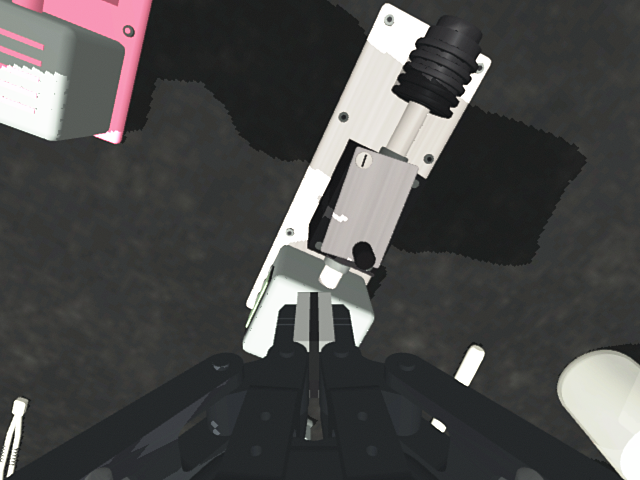

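The shut tips still appear at row 292, where I'd expect about 257 for the front edge. I'll check the tip against the scene camera.

Run:
```python
from look import *
p,R,o=pose()
s=imaging.read_camera('scene');uv=proj(s,p);print(uv)
im=s['image'][:,:,::-1].copy()
x0,y0=int(uv[0])-60,int(uv[1])-60
c=cv2.resize(im[y0:y0+100,x0:x0+120],None,fx=6,fy=6,interpolation=cv2.INTER_CUBIC)
q=((uv-[x0,y0])*6).astype(int);cv2.circle(c,tuple(q),4,(0,0,255),1)
for dz in (.01,.02,.03,.04):
    q=((proj(s,p+[0,0,dz])-[x0,y0])*6).astype(int);cv2.circle(c,tuple(q),2,(0,255,0),1)
cv2.imwrite('pics/s4.png',c)
```

```text
[304.12756972 211.26979811]
```

View pics/s4.png

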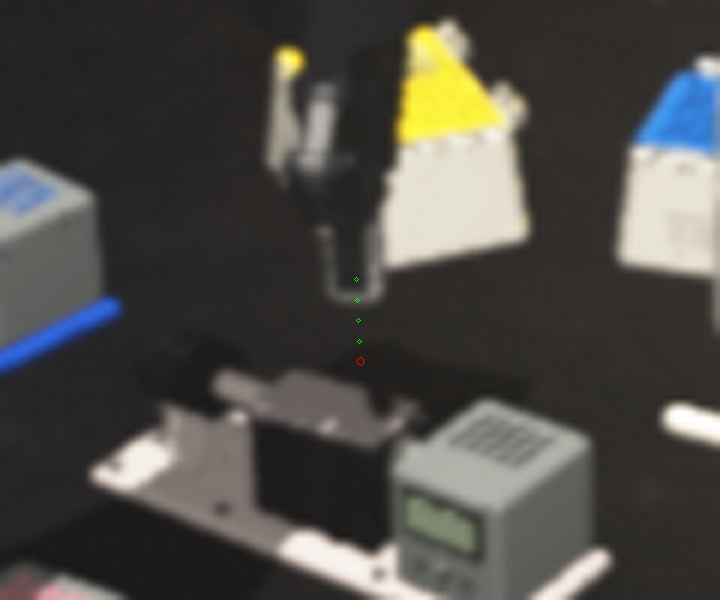

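Both cameras put the finger tips roughly 30 mm behind the reported TCP, which contradicts the text. I'll descend in steps and watch the force and pictures.

Call:
apply_moves --moves "1 0 0 0.13 0 0 0; 1 0 0 0.13 0 0 0; 1 0 0 0 0 0 0"

```text
t: 6.28
eef_pos: [0.4743, 0.1505, 0.07]
tool_rot: [0.0, 0.955, 0.296, -0.002]
contact_force: [-0.5, -0.2, -0.3]
gripper_width: 0.0
```

```bash
cat > sc.py <<'E'
from look import *
def scv(name):
    p,R,o=pose()
    s=imaging.read_camera('scene');uv=proj(s,p);print(p,yawof(R),uv,o['contact_force'],o['gripper_width'])
    im=s['image'][:,:,::-1].copy()
    x0,y0=int(uv[0])-50,int(uv[1])-50
    c=cv2.resize(im[y0:y0+80,x0:x0+100],None,fx=7,fy=7,interpolation=cv2.INTER_CUBIC)
    for dz in (0,.01,.02,.03,.04):
        q=((proj(s,p+[0,0,dz])-[x0,y0])*7).astype(int);cv2.circle(c,tuple(q),2,(0,255,0) if dz else (0,0,255),1)
    cv2.imwrite('pics/'+name+'.png',c)
E
python3 -c "
from sc import *
scv('s5')"
```

```text
[0.47434607 0.15050384 0.06999177] 34.42484693404793 [304.30659642 222.88446697] [-0.45832674 -0.20420362 -0.33595205] 9.970105883174e-05
```

View pics/s5.png

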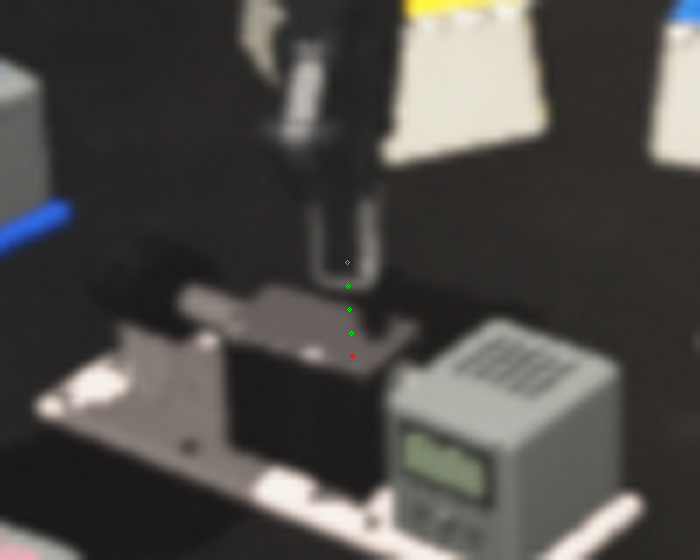

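Call:
apply_moves --moves "1 0.015 0 0.1 0 0 0; 1 0 0 0.1 0 0 0; 1 0 0 0.03 0 0 0; 1 0 0 0 0 0 0"

```text
t: 6.67
eef_pos: [0.4769, 0.1516, 0.0442]
tool_rot: [0.0, 0.955, 0.295, -0.0]
contact_force: [-0.3, 0.4, 0.4]
gripper_width: -0.001
```

```bash
python3 -c "
from sc import *
scv('s6')
c,p,R,o=wcam();save(c,'w6')"
```

```text
[0.47693285 0.15163419 0.0442109 ] 34.371889888676364 [305.15640394 230.76796889] [-0.3172694   0.39867167  0.38998927] -0.0013801450943388984
```

View pics/s6.png

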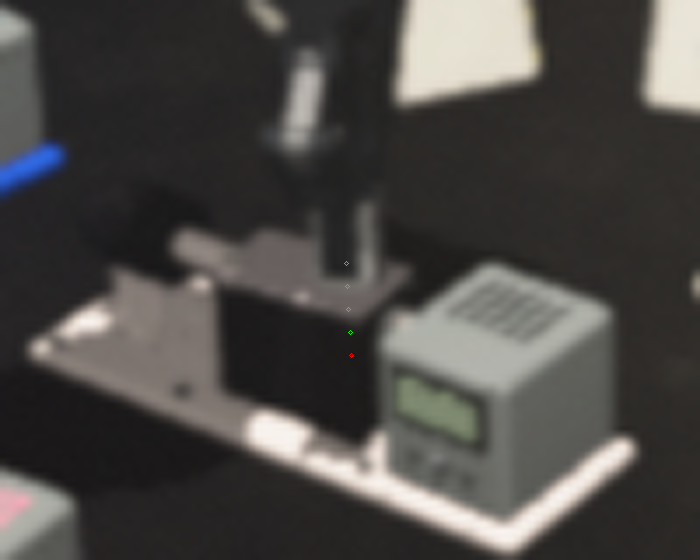

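View pics/w6.png

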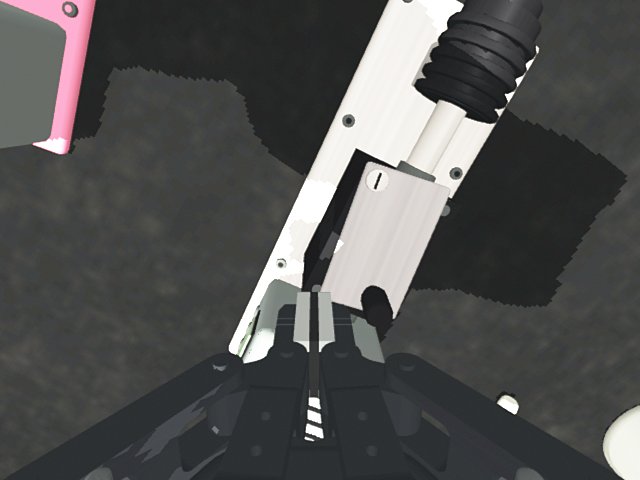

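Tips are now near z≈0.075, level with the knob and about 27 mm behind it. Now I push it round.

Call:
apply_moves --moves "1 0.06 0 0.02 0 0 0; 1 0.06 0 0 0 0 0; 1 0.031 0.006 0 0 0 -1; 1 0.031 0.006 0 0 0 -1; 1 0.031 0.006 0 0 0 -1; 1 0.031 0.006 0 0 0 -1; 1 0.031 0.006 0 0 0 -1"

```text
t: 7.35
eef_pos: [0.5058, 0.1703, 0.0422]
tool_rot: [-0.0, 0.889, 0.458, 0.0]
contact_force: [0.1, -0.7, 1.1]
gripper_width: -0.001
```

```bash
python3 -c "
from sc import *
c,p,R,o=wcam();save(c,'w7');print(p,yawof(R),o['contact_force'])"
```

```text
[0.50583916 0.17028112 0.04221572] 54.56837344383532 [ 0.13148219 -0.68628815  1.09298568]
```

View pics/w7.png

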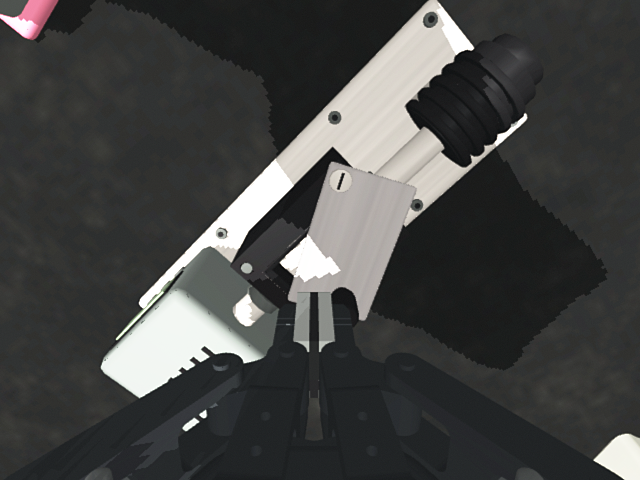

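The cover is turning, with the slot starting to show at (270,255). Continuing.

Call:
apply_moves --moves "1 0.031 0.006 0 0 0 -1; 1 0.031 0.006 0 0 0 -1; 1 0.031 0.006 0 0 0 -1; 1 0.031 0.006 0 0 0 -1; 1 0.031 0.006 0 0 0 -1; 1 0.031 0.006 0 0 0 -1; 1 0.031 0.006 0 0 0 -1; 1 0.031 0.006 0 0 0 -1; 1 0.031 0.006 0 0 0 -1; 1 0.031 0.006 0 0 0 -1; 1 0.031 0.006 0 0 0 -1"

```text
t: 8.32
eef_pos: [0.5238, 0.2063, 0.0421]
tool_rot: [0.0, 0.653, 0.757, 0.0]
contact_force: [-0.2, -0.9, -0.2]
gripper_width: -0.001
```

```bash
python3 -c "
from sc import *
c,p,R,o=wcam();save(c,'w8');print(p,yawof(R),o['contact_force'],o['q'].round(2))"
```

```text
[0.52377007 0.2062744  0.04210498] 98.44635234950205 [-0.16120124 -0.94377188 -0.17912215] [-0.48  0.49 -0.01  1.95  0.01  0.7   1.23]
```

View pics/w8.png

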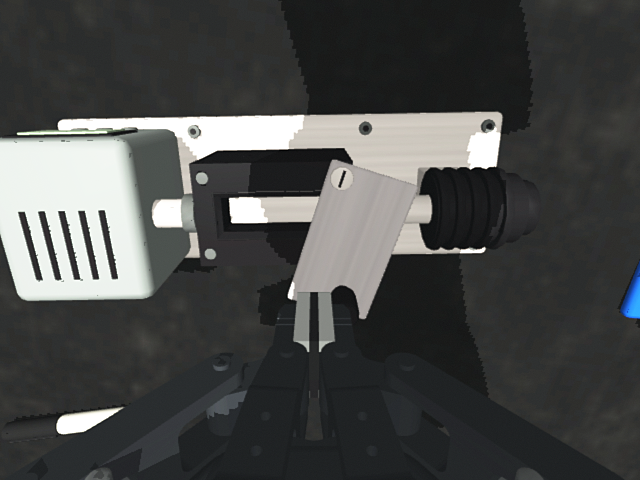

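Call:
apply_moves --moves "1 0.031 0.006 0 0 0 -1; 1 0.031 0.006 0 0 0 -1; 1 0.031 0.006 0 0 0 -1; 1 0.031 0.006 0 0 0 -1; 1 0.031 0.006 0 0 0 -1; 1 0.031 0.006 0 0 0 -1; 1 0.031 0.006 0 0 0 -1"

```text
t: 8.95
eef_pos: [0.5197, 0.2314, 0.0421]
tool_rot: [0.001, 0.451, 0.892, -0.0]
contact_force: [4.6, -9.7, -0.0]
gripper_width: -0.002
```

Call:
apply_moves --moves "1 0.031 0.006 0 0 0 -1; 1 0 0 0 0 0 0"

```text
t: 9.12
eef_pos: [0.5201, 0.2315, 0.0421]
tool_rot: [0.002, 0.421, 0.907, -0.001]
contact_force: [5.3, -8.3, -0.1]
gripper_width: 0.0
```

```bash
python3 -c "
from sc import *
c,p,R,o=wcam();save(c,'w9');print(p,yawof(R),o['contact_force'],o['q'].round(2))"
```

```text
[0.52010313 0.23146068 0.04213549] 130.2238554064957 [ 5.31644228 -8.28077424 -0.08416491] [-0.42  0.5  -0.15  1.93  0.11  0.72  1.64]
```

View pics/w9.png

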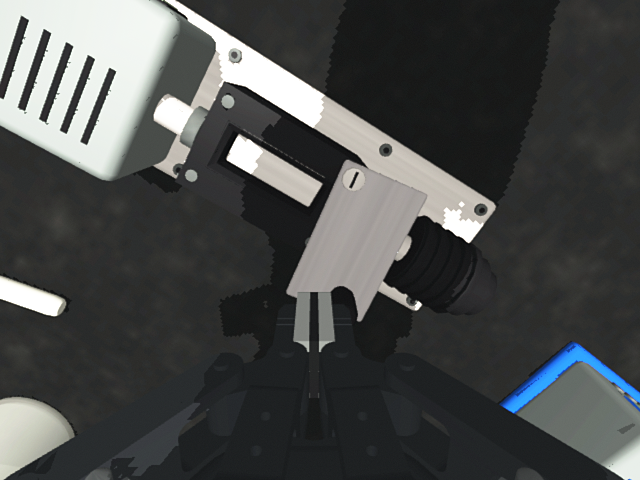

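The cover is against its stop: about 10 N of reaction, the position stalled, and the image angle between cover and beam axis gives about 98° opened. The slot is open at (275,170). Next I back off and rise.

Call:
apply_moves --moves "1 -0.1 0 0 0 0 0; 1 -0.1 0 -0.1 0 0 0; 1 0 0 -0.25 0 0 0; 1 0 0 -0.25 0 0 0; 1 0 0 -0.25 0 0 0; 1 0 0 -0.25 0 0 0; 1 0 0 -0.2 0 0 0; 0 0 0 0 0 0 0; 0 0 0 0 0 0 0"

```text
t: 9.92
eef_pos: [0.5342, 0.2176, 0.1998]
tool_rot: [0.001, 0.421, 0.907, 0.002]
contact_force: [-0.7, -0.2, 0.2]
gripper_width: 0.272
```

```bash
python3 -c "
from sc import *
c,p,R,o=wcam();save(c,'w10');print(p,yawof(R),o['contact_force'],o['q'].round(2))
np.savez('w10.npz',**{k:c[k] for k in ('view','fx','fy','cx','cy')})
d=nets.outline_of(c,'photometer');print([(x['rect'],x['score']) for x in d][:3])
print(proj(c,(.491,.183,.058)))
cv2.imwrite('pics/w10z.png',cv2.resize(c['image'][60:260,180:440,::-1],None,fx=3,fy=3,interpolation=cv2.INTER_CUBIC))
"
```

```text
[0.53424035 0.21763561 0.19977218] 130.24618352782758 [-0.71193097 -0.24444616  0.21944885] [-0.36  0.32 -0.16  1.79  0.06  1.04  1.73]
[([505.2, 0.0, 639.4, 64.3], 0.94), ([444.6, 255.1, 640.0, 428.8], 0.65), ([168.9, 12.3, 443.4, 228.7], 0.64)]
[315.27311864 139.10285748]
```

View pics/w10.png

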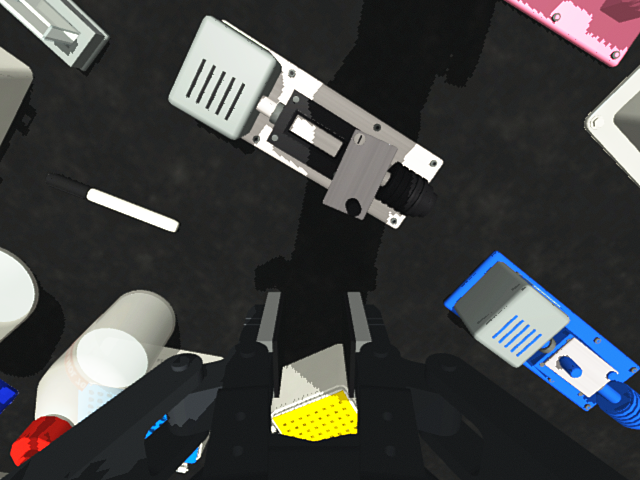

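The cover sits over the lamp barrel, knob at (352,207), and the slot is clear at (317,133). Now to the rack.

Run:
```python
from look import *
p,R,o=pose()
show(plan((.55,-.15,.20),-5,34)[::4],0)
```

```text
0 -0.071 -0.055 -0.001 0 0 0.995; 0 -0.084 -0.033 -0.001 0 0 0.995; 0 -0.09 -0.009 -0.001 0 0 0.995; 0 -0.089 0.016 -0.001 0 0 0.995; 0 -0.081 0.04 -0.001 0 0 0.995; 0 -0.067 0.06 -0.001 0 0 0.995; 0 -0.048 0.076 -0.001 0 0 0.995; 0 -0.025 0.086 -0.001 0 0 0.995; 0 0 0.09 -0.001 0 0 0.995
```

Call:
apply_moves --moves "0 -0.071 -0.055 0 0 0 1; 0 -0.075 -0.05 0 0 0 1; 0 -0.078 -0.044 0 0 0 1; 0 -0.081 -0.038 0 0 0 1; 0 -0.084 -0.033 0 0 0 1; 0 -0.086 -0.027 0 0 0 1; 0 -0.088 -0.02 0 0 0 1; 0 -0.089 -0.015 0 0 0 1; 0 -0.09 -0.009 0 0 0 1; 0 -0.09 -0.003 0 0 0 1; 0 -0.09 0.004 0 0 0 1; 0 -0.09 0.01 0 0 0 1"

```text
t: 11.02
eef_pos: [0.5384, 0.0867, 0.1963]
tool_rot: [-0.001, 0.754, 0.657, -0.001]
contact_force: [0.3, 0.4, 0.4]
gripper_width: 0.497
```

Call:
apply_moves --moves "0 -0.089 0.016 0 0 0 1; 0 -0.087 0.022 0 0 0 1; 0 -0.086 0.028 0 0 0 1; 0 -0.083 0.034 0 0 0 1; 0 -0.081 0.04 0 0 0 1; 0 -0.078 0.045 0 0 0 1; 0 -0.075 0.05 0 0 0 1; 0 -0.071 0.055 0 0 0 1; 0 -0.067 0.06 0 0 0 1; 0 -0.063 0.064 0 0 0 1; 0 -0.058 0.068 0 0 0 1; 0 -0.053 0.072 0 0 0 1"

```text
t: 12.02
eef_pos: [0.5435, -0.0425, 0.1963]
tool_rot: [-0.0, 0.956, 0.293, -0.001]
contact_force: [0.0, -0.6, -1.0]
gripper_width: 0.501
```

Call:
apply_moves --moves "0 -0.048 0.076 0 0 0 1; 0 -0.042 0.079 0 0 0 1; 0 -0.037 0.082 0 0 0 1; 0 -0.031 0.084 0 0 0 1; 0 -0.025 0.086 0 0 0 1; 0 -0.019 0.088 0 0 0 1; 0 -0.013 0.089 0 0 0 1; 0 -0.006 0.09 0 0 0 1; 0 0 0.09 0 0 0 1; 0 0 0.09 0 0 0 0.9; 0 0 0 0 0 0 0"

```text
t: 12.93
eef_pos: [0.5466, -0.1521, 0.1965]
tool_rot: [0.001, 0.999, -0.049, -0.001]
contact_force: [0.6, 0.0, 0.1]
gripper_width: 0.5
```

```bash
python3 -c "
from sc import *
c,p,R,o=wcam();save(c,'w11');print(p,yawof(R),o['contact_force'],o['q'].round(2),o['gripper_width'])
for n in ['cell_rack','ref_cell','ref_cell_optic','blank_cell','ref_cell_side','ref_cell_windows']:
    print(n,[(np.round(d['location'],1).tolist(),round(d['score'],2)) for d in nets.spot_point(c,n)[:4]])
"
```

```text
[ 0.54664296 -0.15212795  0.19653284] -5.58810238873779 [0.64060898 0.00593121 0.10256245] [-0.16  0.31  0.4   1.84 -0.14  1.02  0.2 ] 0.49986183450133886
cell_rack [([321.1, 134.4], 0.78), ([323.5, 201.1], 0.53), ([324.1, 198.1], 0.42)]
ref_cell [([322.0, 200.3], 0.76), ([233.5, 177.7], 0.64)]
ref_cell_optic [([322.3, 201.1], 0.69), ([228.3, 176.3], 0.61)]
blank_cell [([319.5, 67.6], 0.72), ([319.8, 141.5], 0.56)]
ref_cell_side [([239.8, 173.9], 0.69), ([326.6, 200.5], 0.57), ([312.4, 201.5], 0.56), ([317.6, 142.2], 0.46)]
ref_cell_windows [([324.6, 203.2], 0.66)]
```

View pics/w11.png

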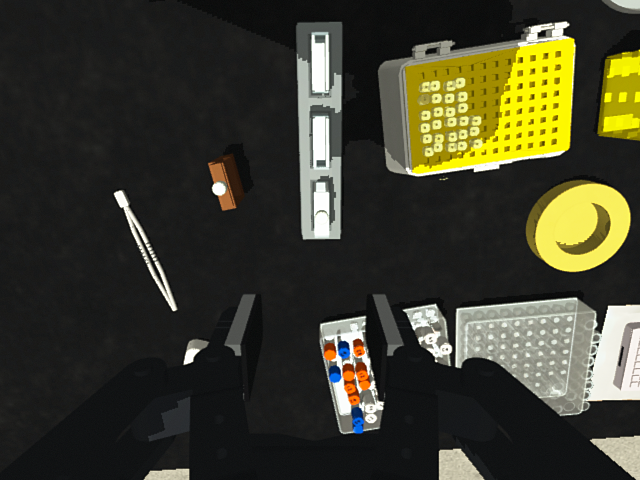

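The rack runs vertically, centred about u=320. The stoppered cell is at (321,208) and the brown decoy at (225,182). I'll zoom in to fit it.

```bash
python3 -c "
from sc import *
c,p,R,o=wcam()
cv2.imwrite('pics/w11z.png',cv2.resize(c['image'][145:255,270:370,::-1],None,fx=6,fy=6,interpolation=cv2.INTER_CUBIC)[:600])
cv2.imwrite('pics/w11y.png',cv2.resize(c['image'][10:250,270:370,::-1],None,fx=2.5,fy=2.5,interpolation=cv2.INTER_CUBIC)[:600])
"
```

```text
(no output)
```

View pics/w11z.png

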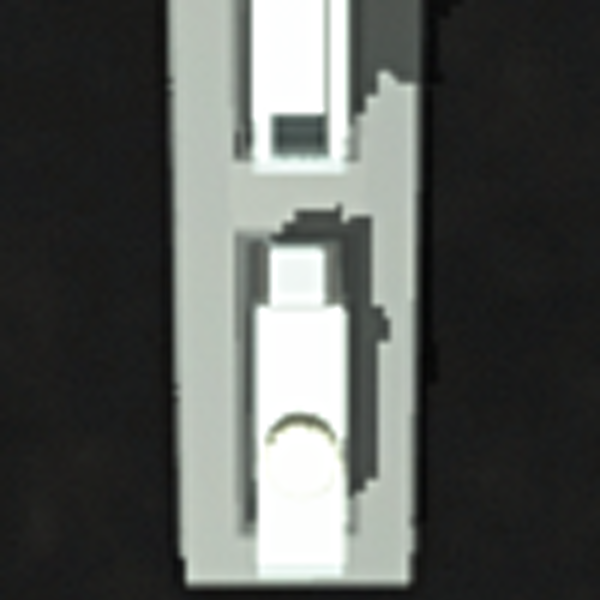

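View pics/w11y.png

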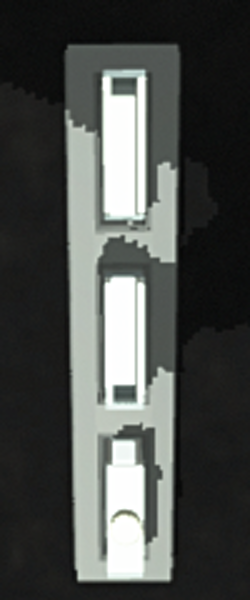

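Run:
```python
from fit import *
c,p,R,o=wcam()
pts=[((-.02,.095,.022),(296.4,28)),((.02,.095,.022),(341.2,28)),((-.02,-.095,.022),(301.2,242)),((.02,-.095,.022),(338.8,242)),]
for fz in (0,1):
    x,r=fit(c,pts,x0=(.557,-.103,np.radians(-5.5)),fz=fz);print(x[:2],np.degrees(x[2]),x[3:],r.round(1).tolist())
    a=x[2];print('cell',x[0]+.06*np.sin(a),x[1]-.06*np.cos(a))
q=[((-.00625,.02125,.051),(312.8,195.8)),((.00625,.02125,.051),(327.8,195.8)),((-.00625,-.02125,.051),(312.8,241.3)),((.00625,-.02125,.051),(327.8,241.3)),((0,0,.064),(320.5,221.7))]
for fz in (0,1):
    x,r=fit(c,q,x0=(.551,-.163,np.radians(-5.5)),fz=fz);print(x[:2],np.degrees(x[2]),x[3:],r.round(1).tolist())
print('stopper',ray(c,320.5,221.7,.064), 'nadir mid', R.T@(np.r_[x[:2],.05]-p))
```

```text
[ 0.55610887 -0.10371492] -4.564911856164286 [] [[-2.2, -1.9], [2.2, -2.4], [-1.9, 3.3], [1.8, 3.0]]
cell 0.5513335598538256 -0.16352459294601215
[ 0.55623081 -0.10382856] -4.572088609195242 [-0.01019379] [[-1.4, 0.5], [1.5, -0.0], [-1.4, -0.1], [1.3, -0.5]]
cell 0.5514480064219996 -0.16363762908304239
[ 0.55138996 -0.16322359] -4.846860103754588 [] [[0.2, -1.0], [-0.2, -1.1], [0.4, 0.4], [-0.5, 0.4], [0.0, 1.4]]
[ 0.5513053  -0.16590094] -4.853332644973894 [-0.00909467] [[0.4, -0.4], [-0.4, -0.4], [0.6, -0.2], [-0.7, -0.3], [0.0, 1.3]]
stopper [ 0.55146723 -0.16200484  0.064     ] nadir mid [0.00491358 0.01659722 0.14778168]
```

Run:
```python
from look import *
show(plan((.5514,-.1635,.06),-4.85,6),.41)
```

```text
0.41 0.007 0.02 0.191 -0.001 0 -0.014; 0.41 0.007 0.02 0.191 -0.001 0 -0.014; 0.41 0.007 0.02 0.191 -0.001 0 -0.014; 0.41 0.007 0.02 0.191 -0.001 0 -0.014; 0.41 0.006 0.02 0.191 -0.001 0 -0.014; 0.41 0.006 0.02 0.191 -0.001 0 -0.014
```

Call:
apply_moves --moves "0.41 0.02 0.06 0 0 0 -0.12; 0.41 0.02 0.06 0 0 0 0; 0.41 0 0 0.19 0 0 0; 0.41 0 0 0.19 0 0 0; 0.41 0 0 0.19 0 0 0; 0.41 0 0 0.19 0 0 0; 0.41 0 0 0.19 0 0 0; 0.41 0 0 0.19 0 0 0; 0.41 0 0 0 0 0 0; 0.41 0 0 0 0 0 0"

```text
t: 14.22
eef_pos: [0.5507, -0.1651, 0.0605]
tool_rot: [0.0, 0.999, -0.042, -0.001]
contact_force: [-0.2, -0.6, -0.0]
gripper_width: 0.294
```

```bash
python3 -c "
from sc import *
c,p,R,o=wcam();save(c,'w12')
scv('s12')
"
```

```text
[ 0.55178948 -0.16535451  0.06169194] -4.804739951408817 [419.53311819 263.13111655] [ 0.46556749 -0.43417651 -0.06228166] 0.2939020005127796
```

View pics/w12.png

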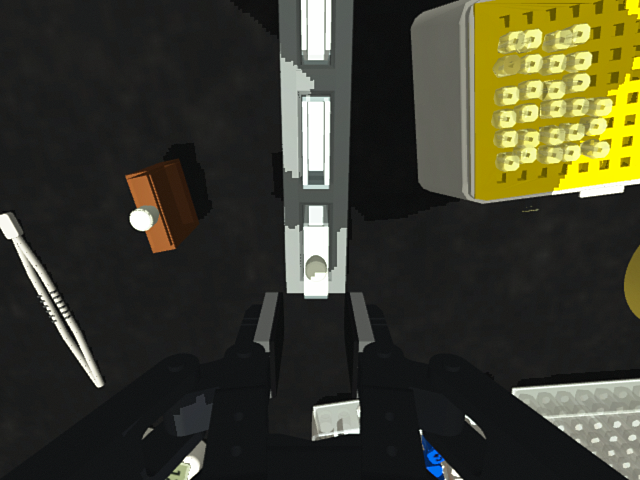

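View pics/s12.png

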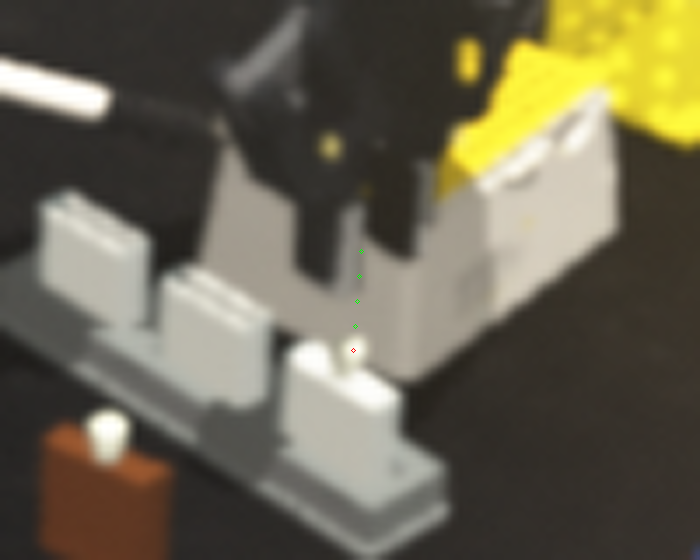

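Scene view: the TCP dot lands on the stopper, and the tips are about 33 mm above it. Descending with the fingers straddling the cell.

Call:
apply_moves --moves "0.41 0 0 0.15 0 0 0; 0.41 0 0 0.15 0 0 0; 0.41 0 0 0.08 0 0 0; 0.41 0 0 0 0 0 0"

```text
t: 14.65
eef_pos: [0.5509, -0.1643, 0.0149]
tool_rot: [-0.0, 0.999, -0.041, -0.001]
contact_force: [-0.2, -0.6, -0.5]
gripper_width: 0.293
```

```bash
python3 -c "
from sc import *
c,p,R,o=wcam();save(c,'w13')
scv('s13')
"
```

```text
[ 0.5514686  -0.1645306   0.01581751] -4.760926207663341 [417.89734999 278.75813492] [-0.76308465 -0.81464391  0.273263  ] 0.2927847911595333
```

View pics/w13.png

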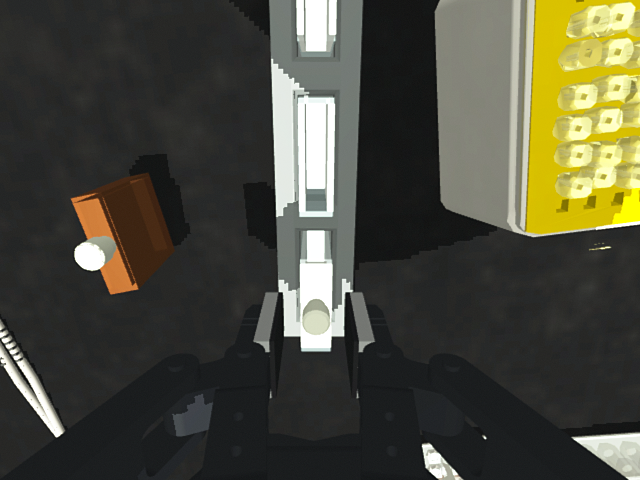

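View pics/s13.png

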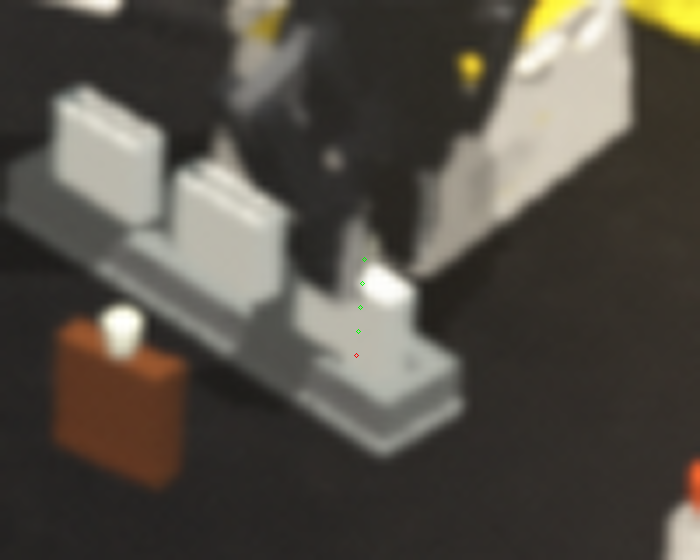

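Call:
apply_moves --moves "0.41 0.006 -0.033 0.05 0 0 0; 0.41 0 0 0.05 0 0 0; 0.41 0 0 0.03 0 0 0; 0.41 0 0 0 0 0 0"

```text
t: 15.08
eef_pos: [0.552, -0.1601, -0.0008]
tool_rot: [-0.0, 0.999, -0.041, -0.001]
contact_force: [-0.1, -0.7, 0.0]
gripper_width: 0.297
```

Call:
apply_moves --moves "0.41 0 0 0.02 0 0 0; 0.41 0 0 0.015 0 0 0; 0.41 0 0 0 0 0 0"

```text
t: 15.33
eef_pos: [0.5522, -0.1606, -0.0046]
tool_rot: [-0.0, 0.999, -0.042, -0.0]
contact_force: [-0.5, 0.7, -0.3]
gripper_width: 0.294
```

Call:
apply_moves --moves "0.41 0 0 0.015 0 0 0; 0.41 0 0 0.01 0 0 0; 0.41 0 0 0 0 0 0"

```text
t: 15.58
eef_pos: [0.5523, -0.1605, -0.0075]
tool_rot: [-0.0, 0.999, -0.042, -0.0]
contact_force: [-0.7, 0.2, 0.9]
gripper_width: 0.298
```

```bash
python3 -c "
from sc import *
c,p,R,o=wcam();save(c,'w14')
scv('s14')
"
```

```text
[ 0.55233624 -0.160528   -0.00743417] -4.76620251569703 [416.18998683 285.63059123] [ 0.06066646  0.52550531 -0.16447483] 0.2946040374192092
```

View pics/w14.png

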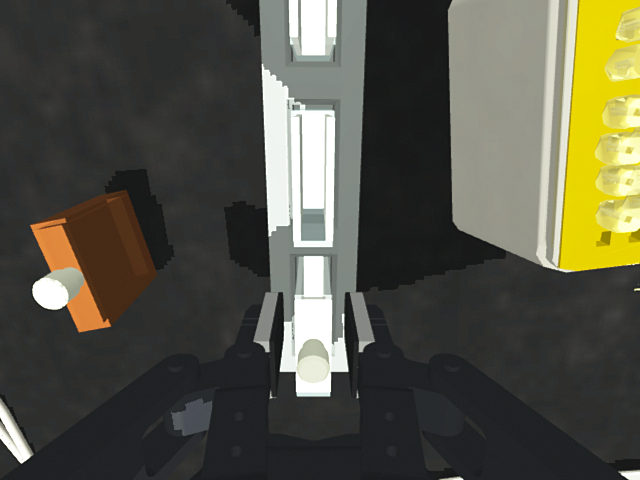

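View pics/s14.png

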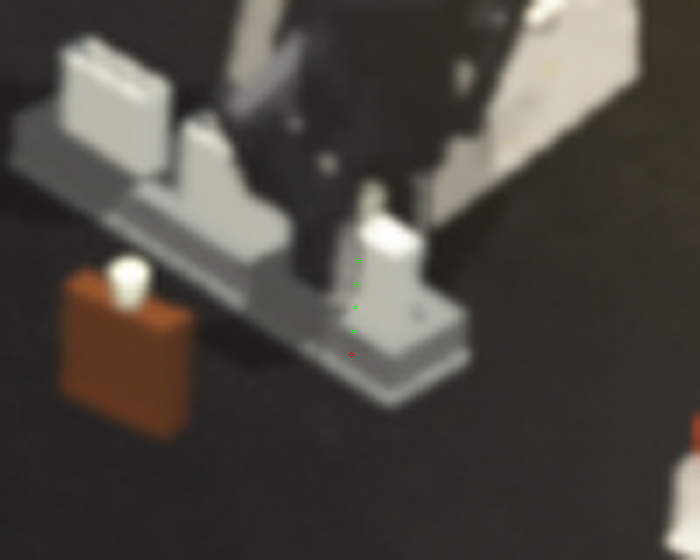

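Call:
apply_moves --moves "0.41 0 0 0.015 0 0 0; 0.41 0 0 0 0 0 0"

```text
t: 15.85
eef_pos: [0.5523, -0.1605, -0.0093]
tool_rot: [-0.0, 0.999, -0.041, -0.0]
contact_force: [-1.2, -0.3, -0.5]
gripper_width: 0.294
```

Call:
apply_moves --moves "0.41 0 0 0.015 0 0 0; 0.41 0 0 0 0 0 0"

```text
t: 16.02
eef_pos: [0.5523, -0.1604, -0.0112]
tool_rot: [-0.0, 0.999, -0.041, -0.0]
contact_force: [0.9, -0.4, -0.3]
gripper_width: 0.295
```

Call:
apply_moves --moves "0.41 0 0 0.016 0 0 0; 0.41 0 0 0 0 0 0"

```text
t: 16.18
eef_pos: [0.5526, -0.1606, -0.0126]
tool_rot: [-0.0, 0.999, -0.042, 0.0]
contact_force: [-1.2, 0.2, 4.4]
gripper_width: 0.297
```

Call:
apply_moves --moves "0.41 0 0 0.016 0 0 0; 0.41 0 0 0 0 0 0"

```text
t: 16.35
eef_pos: [0.5527, -0.1606, -0.0127]
tool_rot: [-0.001, 0.999, -0.042, 0.0]
contact_force: [-7.3, 3.0, 24.0]
gripper_width: 0.297
```

Contact with the rack top at TCP z=−0.0125, so the tips are 34.5 mm behind the TCP. I raise about 11 mm and grip.

Call:
apply_moves --moves "0.41 0 0 -0.108 0 0 0; 0.41 0 0 0 0 0 0; 1 0 0 0 0 0 0; 1 0 0 0 0 0 0; 1 0 0 0 0 0 0; 1 0 0 0 0 0 0; 1 0 0 0 0 0 0; 1 0 0 0 0 0 0" --force 40

```text
t: 17.02
eef_pos: [0.5529, -0.1606, -0.0014]
tool_rot: [-0.0, 0.999, -0.042, 0.0]
contact_force: [-1.3, 0.3, 8.4]
gripper_width: 0.135
```

```bash
python3 -c "
from sc import *
c,p,R,o=wcam();save(c,'w15')
scv('s15')
"
```

```text
[ 0.55291307 -0.1606125  -0.00142013] -4.763208410288983 [416.52845279 283.55179152] [-1.77162432  1.20117942  8.83068974] 0.13077272226270487
```

View pics/w15.png

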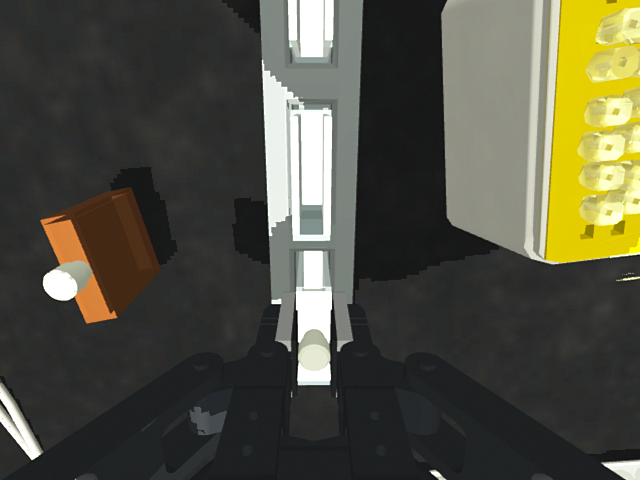

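View pics/s15.png

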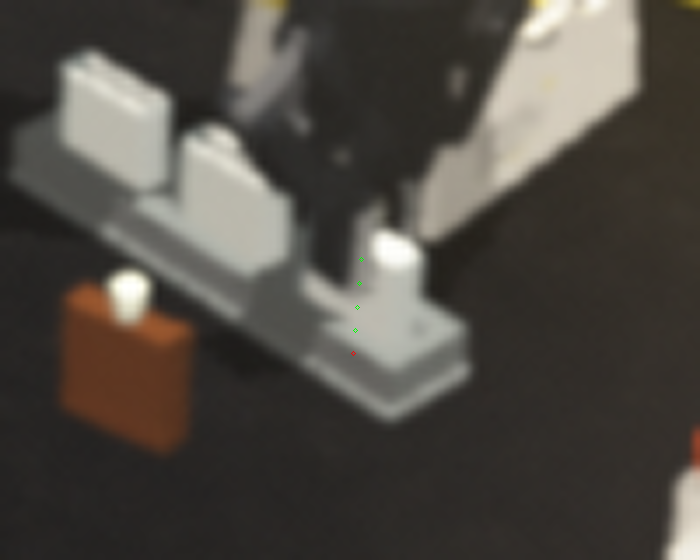

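Gripped: opening 11 mm. The pads are on the frosted sides, about centred, with the windows free. Lifting.

Call:
apply_moves --moves "1 0 0 -0.05 0 0 0; 1 0 0 -0.1 0 0 0; 1 0 0 -0.15 0 0 0; 1 0 0 -0.25 0 0 0; 1 0 0 -0.25 0 0 0; 1 0 0 -0.25 0 0 0; 1 0 0 -0.15 0 0 0; 1 0 0 0 0 0 0"

```text
t: 17.78
eef_pos: [0.5551, -0.1615, 0.147]
tool_rot: [0.0, 0.999, -0.042, 0.004]
contact_force: [1.4, -0.5, -0.6]
gripper_width: 0.134
```

```bash
python3 -c "
from sc import *
c,p,R,o=wcam();save(c,'w16')
scv('s16')
show(plan((.491,.184,.14),9.3,20)[::3],1)
"
```

```text
[ 0.55386355 -0.16093308  0.1447307 ] -4.768095787220325 [420.99905059 232.08501763] [-0.49135298 -0.38610446 -1.21240858] 0.13375873813964773
1 -0.037 -0.141 0.001 0 -0.001 -0.176; 1 -0.032 -0.142 0.001 0 -0.001 -0.176; 1 -0.027 -0.143 0.001 0 -0.001 -0.176; 1 -0.022 -0.144 0.001 0 -0.001 -0.176; 1 -0.016 -0.145 0.001 0 -0.001 -0.176; 1 -0.011 -0.145 0.001 0 -0.001 -0.176; 1 -0.006 -0.146 0.001 0 -0.001 -0.176
```

View pics/w16.png

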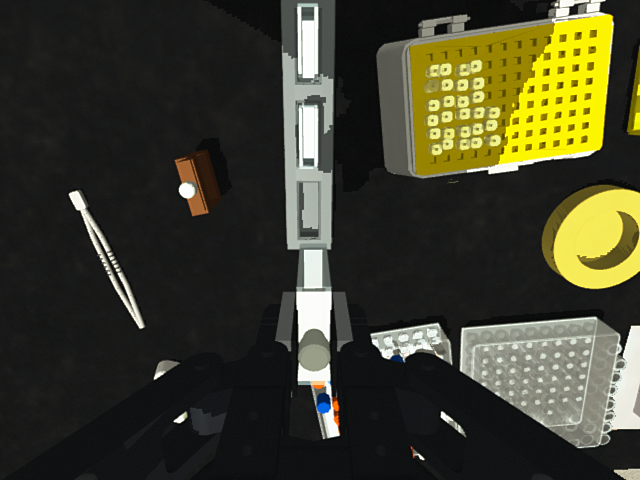

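View pics/s16.png

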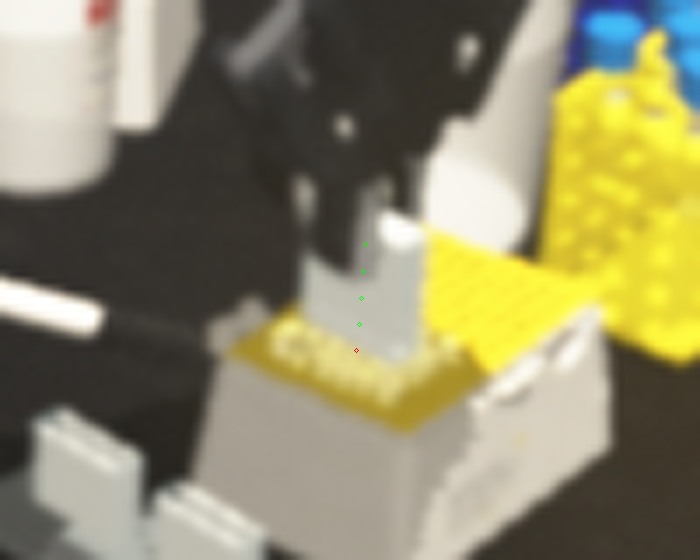

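Call:
apply_moves --moves "1 -0.037 -0.141 0 0 0 -0.18; 1 -0.035 -0.141 0 0 0 -0.18; 1 -0.034 -0.142 0 0 0 -0.18; 1 -0.032 -0.142 0 0 0 -0.18; 1 -0.03 -0.142 0 0 0 -0.18; 1 -0.029 -0.143 0 0 0 -0.18; 1 -0.027 -0.143 0 0 0 -0.18; 1 -0.025 -0.143 0 0 0 -0.18; 1 -0.023 -0.144 0 0 0 -0.17; 1 -0.022 -0.144 0 0 0 -0.17"

```text
t: 18.72
eef_pos: [0.5201, 0.0121, 0.1406]
tool_rot: [0.0, 1.0, 0.021, -0.002]
contact_force: [-0.7, -0.1, 0.5]
gripper_width: 0.133
```

Call:
apply_moves --moves "1 -0.02 -0.144 0 0 0 -0.18; 1 -0.018 -0.145 0 0 0 -0.18; 1 -0.016 -0.145 0 0 0 -0.17; 1 -0.015 -0.145 0 0 0 -0.17; 1 -0.013 -0.145 0 0 0 -0.17; 1 -0.011 -0.145 0 0 0 -0.17; 1 -0.009 -0.145 0 0 0 -0.17; 1 -0.008 -0.145 0 0 0 -0.17; 1 -0.006 -0.146 0 0 0 -0.17; 1 -0.004 -0.146 0 0 0 -0.17; 1 0 0 0 0 0 0; 1 0 0 0 0 0 0"

```text
t: 19.72
eef_pos: [0.4903, 0.1849, 0.142]
tool_rot: [0.0, 0.997, 0.082, -0.0]
contact_force: [0.2, -0.2, -0.4]
gripper_width: 0.137
```

```bash
python3 -c "
from sc import *
c,p,R,o=wcam();save(c,'w17')
scv('s17')
print(np.degrees(Ro.from_matrix(R.T@Rdown(yawof(R))).as_rotvec()))
"
```

```text
[0.49062554 0.18352016 0.14207462] 9.271439455793224 [299.28620053 191.85189908] [-0.28841501 -0.95398805  0.18131973] 0.135416712766019
[1.99080866e-03 1.97356823e-02 3.42869647e-07]
```

View pics/w17.png

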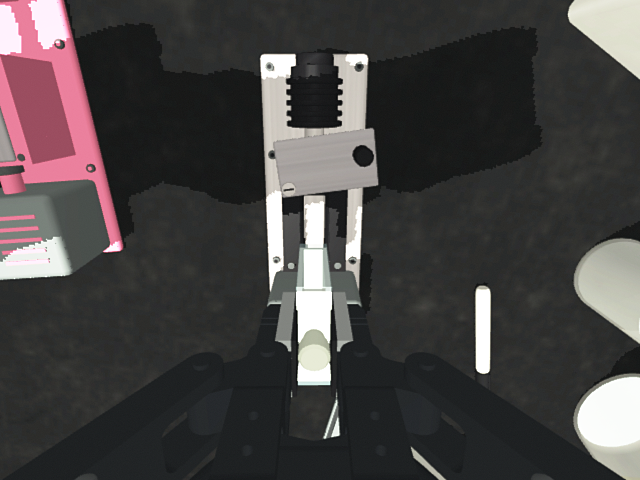

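View pics/s17.png

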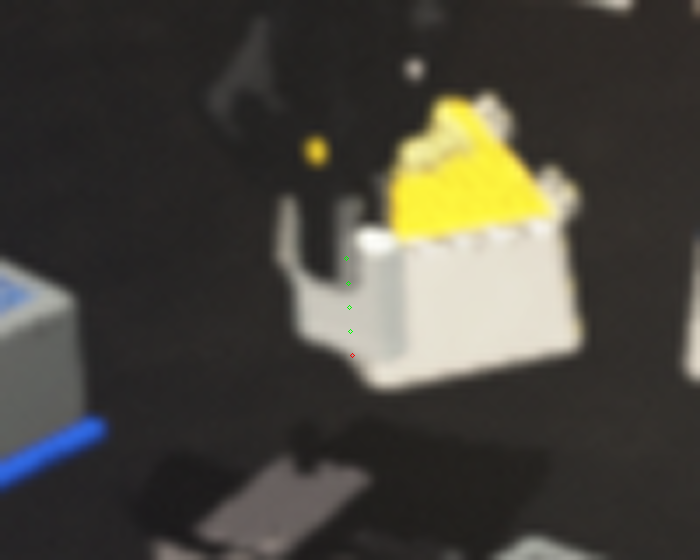

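Over the photometer and aligned: the base edges converge symmetrically about u≈315, and the slot is at (314,225), ahead of the cell's bottom edge at (314,250). Zooming for the fine offsets.

```bash
python3 -c "
from sc import *
c,p,R,o=wcam()
cv2.imwrite('pics/w17z.png',cv2.resize(c['image'][175:300,250:380,::-1],None,fx=5,fy=5,interpolation=cv2.INTER_CUBIC)[:600])
cv2.imwrite('pics/w17y.png',cv2.resize(c['image'][40:300,250:380,::-1],None,fx=2.3,fy=2.3,interpolation=cv2.INTER_CUBIC)[:600])
for y in (-.02275,.02275):
  for x in (-.00775,.00775): print((x,y),proj(c,p*[1,1,0]+[0,0,.058]+R@np.array([x,y,0])).round(1))
"
```

```text
(-0.00775, -0.02275) [304.  193.6]
(0.00775, -0.02275) [326.6 193.6]
(-0.00775, 0.02275) [304.5 255.3]
(0.00775, 0.02275) [325.9 255.3]
```

View pics/w17z.png

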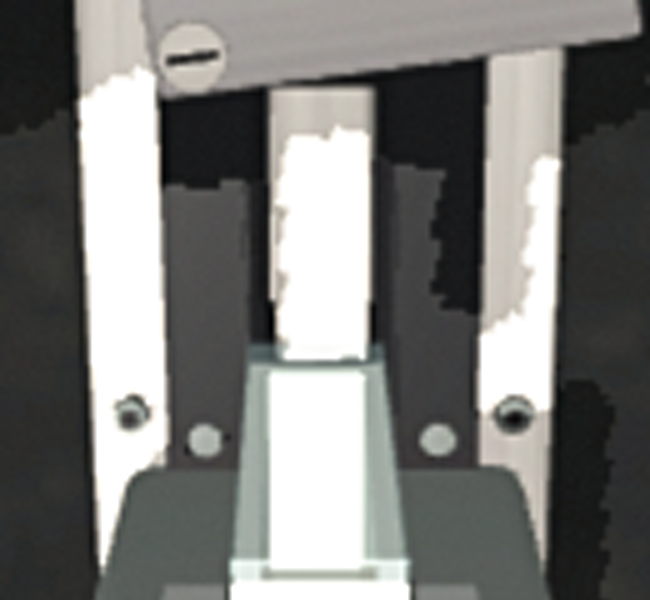

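View pics/w17y.png

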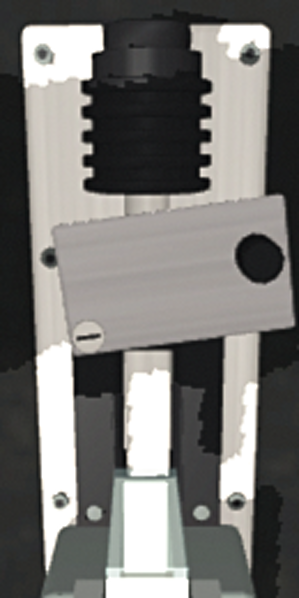

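Run:
```python
from fit import *
c,p,R,o=wcam()
def loc(u,v,z): return (R.T@(ray(c,u,v,z)-p))*1000
off=0
for off in (0,-.01):
    print('off',off)
    pv=loc(288.3,186.5,.0645+off); print('pivot->origin',pv[0]+17,pv[1]+29)
    a=loc(259.6,50.9,.008+off);b=loc(367.8,50.9,.008+off);print('base ->',(a+b)[0]/2,(a+b)[1]/2+118, 'width',(b-a)[0])
# cell bottom far edge: depth from width
for d in (.17,.175,.18,.185):
    for u in (299.6,326.6):
        q=np.array([(u-c['cx'])/c['fx']*d,(245.4-c['cy'])/c['fy']*d,d,1]);t=c['mount']@q;print(d,(t[:3]*1000).round(1))
# cell top face: far edge v ~ (569/5+175)=288.8 u 230..410
for d in (.13,.14,.15):
    q=np.array([0,(288.8-c['cy'])/c['fy']*d,d,1]);t=c['mount']@q;print('top',d,(t[:3]*1000).round(1), 180/5*d/c['fx']*1000)
pts=[((-.04,.118,.008),(259.6,50.9)),((.04,.118,.008),(367.8,50.9)),((-.017,.029,.0645),(288.3,186.5))]
for fz in (0,1):
    x,r=fit(c,pts,fz=fz);d=R.T@(np.r_[x[:2],0]-p);print(x[:2],np.degrees(x[2]),x[3:],(d*1000).round(1),r.round(1).tolist())
```

```text
off 0
pivot->origin -0.9622037544445057 -0.10006237155138109
base -> -1.1433228065834236 0.29596919006080213 width 78.95772095591639
off -0.01
pivot->origin -1.6338489116283803 1.9800048877896685
base -> -1.15103995294686 -0.8562541194526716 width 81.50080169486831
0.17 [ -7.2 -22.6 -17. ]
0.17 [  4.7 -22.6 -17. ]
0.175 [ -7.4 -20.8 -12.3]
0.175 [  4.8 -20.8 -12.3]
0.18 [ -7.6 -19.1  -7.6]
0.18 [  5.  -19.1  -7.6]
0.185 [ -7.7 -17.3  -2.9]
0.185 [  5.1 -17.3  -2.9]
top 0.13 [ -1.  -22.7 -59.1] 12.079901433662528
top 0.14 [ -1.  -18.2 -50.1] 13.009124620867341
top 0.15 [ -1.  -13.6 -41.1] 13.938347808072148
[0.48993455 0.18210018] 9.192968784122547 [] [ -1.    0.2 142.2] [[-0.7, -0.2], [0.8, -0.2], [-0.1, 0.5]]
[0.48988523 0.18212036] 9.196980466872699 [-0.00214141] [-1.100e+00  1.000e-01  1.422e+02] [[-0.3, 0.2], [0.3, 0.1], [0.0, -0.2]]
```

Slot centre is at tool (−1.0, 0.2) mm and cell centre at about (−1.2, 1.5) mm, so I shift −1.3 mm in tool y and descend.

Call:
apply_moves --moves "1 0.002 -0.011 0.05 0 0 0; 1 0 0 0.15 0 0 0; 1 0 0 0.15 0 0 0; 1 0 0 0.15 0 0 0; 1 0 0 0.1 0 0 0; 1 0 0 0.08 0 0 0; 1 0 0 0 0 0 0; 1 0 0 0 0 0 0" --force 50

```text
t: 20.58
eef_pos: [0.4907, 0.1844, 0.0603]
tool_rot: [0.0, 0.997, 0.08, -0.0]
contact_force: [0.4, 0.0, 0.5]
gripper_width: 0.131
```

```bash
python3 -c "
from sc import *
c,p,R,o=wcam();save(c,'w18')
scv('s18')
cv2.imwrite('pics/w18z.png',cv2.resize(c['image'][130:330,220:410,::-1],None,fx=3,fy=3,interpolation=cv2.INTER_CUBIC)[:600])
"
```

```text
[0.49113639 0.18472276 0.06093183] 9.20890430860517 [300.52095949 218.66906329] [-0.3577834   0.73029231 -0.9999057 ] 0.12892313720963244
```

View pics/w18z.png

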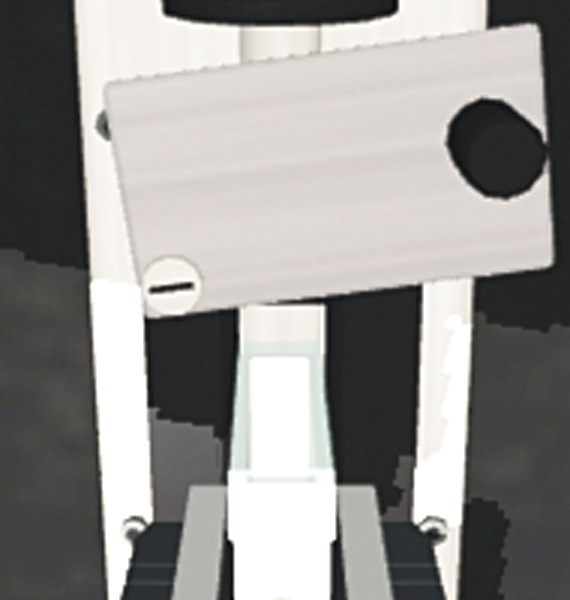

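View pics/s18.png

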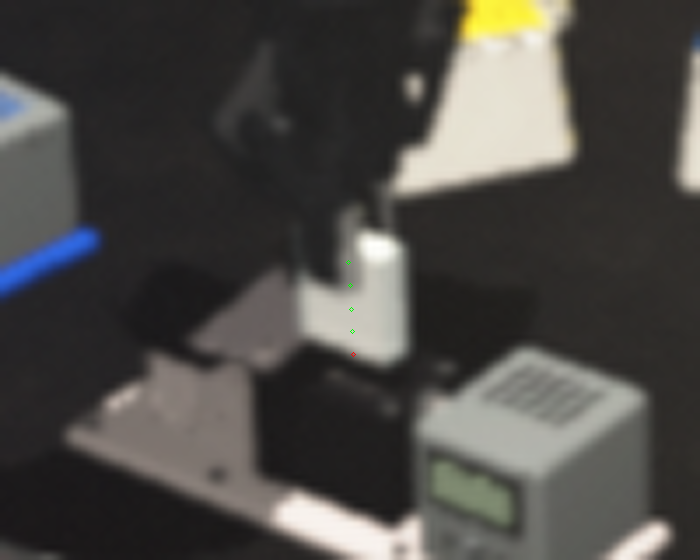

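Aligned: strip midline 282.5 against cell midline 282 in the zoom, and the cover edge is clear of the cell's end. Lowering into the mouth.

Call:
apply_moves --moves "1 0 0 0.05 0 0 0; 1 0 0 0.05 0 0 0; 1 0 0 0.04 0 0 0; 1 0 0 0 0 0 0"

```text
t: 21.02
eef_pos: [0.4899, 0.1846, 0.0428]
tool_rot: [0.0, 0.997, 0.081, -0.001]
contact_force: [-0.3, 0.5, -1.2]
gripper_width: 0.133
```

```bash
python3 -c "
from sc import *
c,p,R,o=wcam();save(c,'w19')
scv('s19')
cv2.imwrite('pics/w19z.png',cv2.resize(c['image'][130:330,220:410,::-1],None,fx=3,fy=3,interpolation=cv2.INTER_CUBIC)[:600])
"
```

```text
[0.49019588 0.18464511 0.0431778 ] 9.246502096946232 [300.57088959 224.52584025] [-0.60683098  0.11248223  0.47168775] 0.13561509673028216
```

View pics/w19z.png

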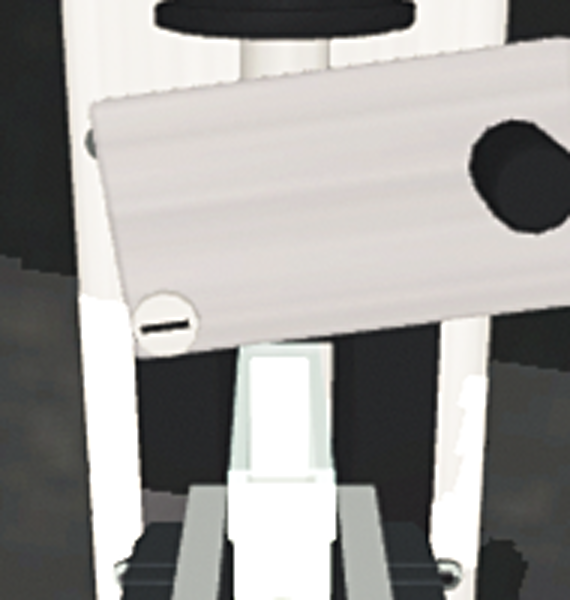

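View pics/s19.png

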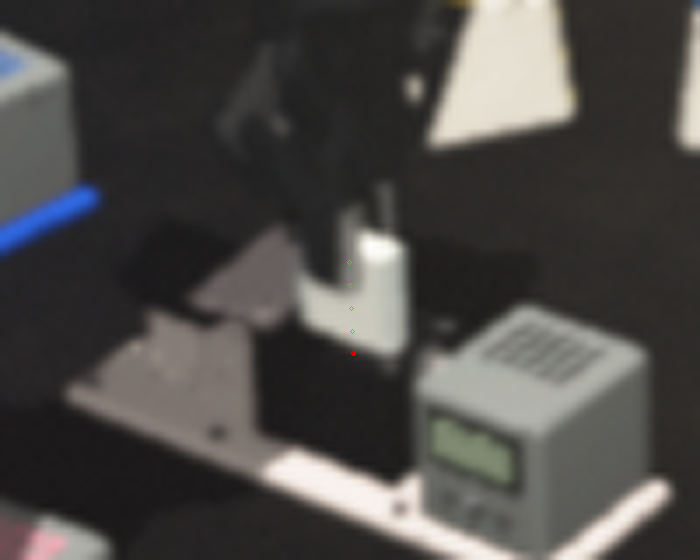

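Call:
apply_moves --moves "1 0 0 0.03 0 0 0; 1 0 0 0.03 0 0 0; 1 0 0 0 0 0 0"

```text
t: 21.37
eef_pos: [0.4911, 0.185, 0.0363]
tool_rot: [-0.0, 0.997, 0.081, 0.0]
contact_force: [0.7, -0.1, 1.4]
gripper_width: 0.132
```

Call:
apply_moves --moves "1 0 0 0.03 0 0 0; 1 0 0 0.02 0 0 0; 1 0 0 0 0 0 0"

```text
t: 21.62
eef_pos: [0.4911, 0.185, 0.0305]
tool_rot: [-0.0, 0.997, 0.081, 0.0]
contact_force: [0.1, 0.4, 3.6]
gripper_width: 0.128
```

Call:
apply_moves --moves "1 0 0 0.015 0 0 0; 1 0 0 0 0 0 0; 1 0 0 0 0 0 0"

```text
t: 21.87
eef_pos: [0.4911, 0.1851, 0.029]
tool_rot: [-0.0, 0.997, 0.081, 0.0]
contact_force: [-0.1, 0.8, 4.6]
gripper_width: 0.127
```

Call:
apply_moves --moves "1 0 0 0.012 0 0 0; 1 0 0 0 0 0 0; 1 0 0 0 0 0 0"

```text
t: 22.12
eef_pos: [0.4912, 0.1851, 0.0285]
tool_rot: [-0.0, 0.997, 0.08, 0.0]
contact_force: [-2.1, -0.4, 14.3]
gripper_width: 0.133
```

Hard stop at TCP z=0.0285, where I predicted full depth; the force rose from about 5 to 14 N. Checking visually.

```bash
python3 -c "
from sc import *
c,p,R,o=wcam();save(c,'w20')
scv('s20')
t=imaging.read_camera('top');cv2.imwrite('pics/t20.png',cv2.resize(t['image'][150:300,220:520,::-1],None,fx=2.6,fy=2.6,interpolation=cv2.INTER_CUBIC))
"
```

```text
[0.49123267 0.18507953 0.02847509] 9.230708443937393 [300.99563563 228.99597036] [-2.56438599  0.02555943 14.72226654] 0.13074573582057475
```

View pics/w20.png

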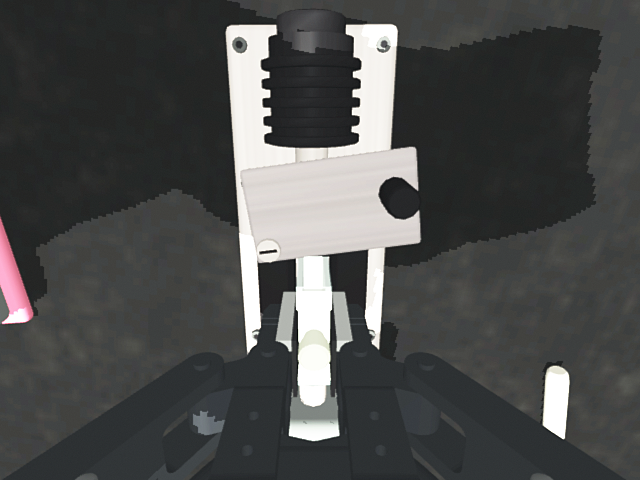

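View pics/s20.png

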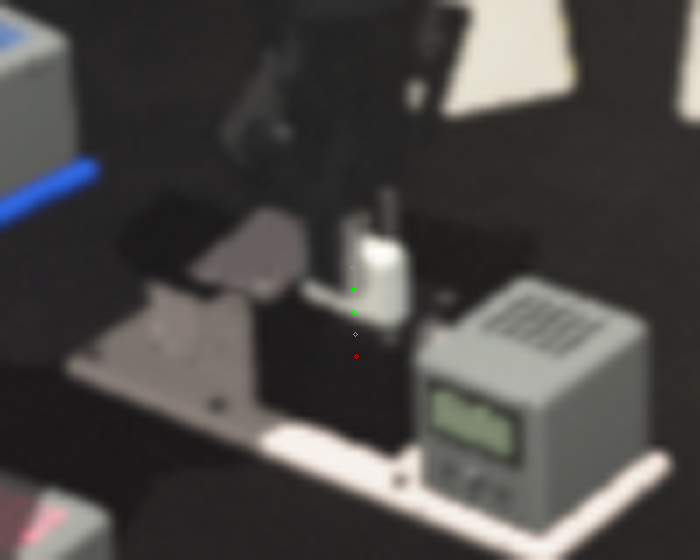

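View pics/t20.png

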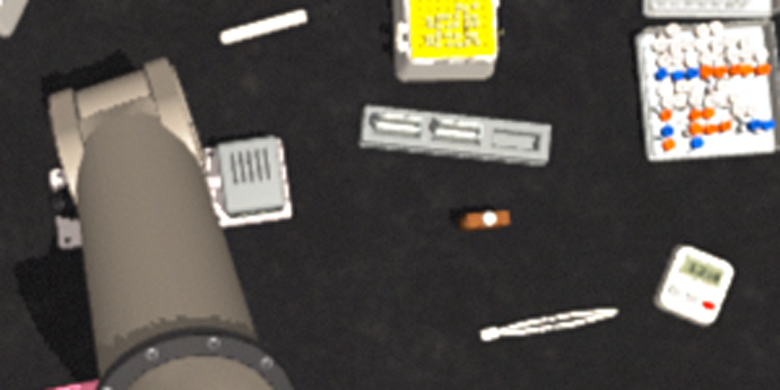

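Call:
apply_moves --moves "1 0 0 0 0 0 0; 1 0 0 0 0 0 0; 1 0 0 0 0 0 0; 1 0 0 0 0 0 0; 1 0 0 0 0 0 0; 1 0 0 0 0 0 0"

```text
t: 22.77
eef_pos: [0.4913, 0.1851, 0.0285]
tool_rot: [-0.0, 0.997, 0.08, 0.0]
contact_force: [-1.9, -0.8, 14.6]
gripper_width: 0.131
```

```bash
python3 -c "
from look import *
o=bot.get_obs();print(o['t'],o['eef_pos'],o['contact_force'],o['gripper_width'])
if o['contact_force'][2]>7 and abs(o['eef_pos'][2]-.0285)<.001: print(bot.hand_in())
"
```

```text
22.7667 [0.49125192 0.18507911 0.02849892] [-1.88795295 -0.82705438 14.63180128] 0.13101113930450103
the job is handed in; nothing more can be done
None
```

The reference cell is in the photometer slot, pushed fully down on the lift and still gripped at hand-in (22.8 s). The hand-in gives no verdict.

**What I did**
- I pushed the dust cover round by its knob until it stopped, with about 10 N of reaction and roughly 98° opened as measured in the image.
- I took the stoppered cell by its frosted sides, with the pads about centred on them, and carried it over.
- I lowered it along the beam into the slot and pressed it down.

**Last checks**
- **Depth:** the lift spring rose to about 4.6 N, then the cell met a hard stop at the height I had predicted for fully down. The downward push held steady at 14.6 N. The cell did not appear to slip in the grip.
- **Cover and surroundings:** in the last wrist picture the cover was still fully open. In the last top view the two open cells, timer, forceps, marker and brown look-alike all looked undisturbed.

**What disagreed or went wrong**
- **Finger tips:** they sit about 34 mm behind the reported tool point, not at it as the text says. My first try at the knob passed over it without contact. I found the true offset from the cameras and by touching the rack top, which briefly took about 24 N.
- **Camera heights:** some wrist-camera fits came out about 10 mm low, though the final fit over the slot agreed to about 2 mm.

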